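Fit the snap ring on a centrifuge rotor spindle

ROBOT

A 6-joint arm with a two-finger parallel gripper is mounted at the origin on the work surface. World frame = base frame: x ahead of the robot, y to its left, z up, the work surface at z = 0. Lengths are in m, angles in rad, forces in N, time in s.
With the tool pointing down it reaches from about 0.35 to 0.975 m from the base axis. Payload 7.1 kg.
Tool frame: the origin (TCP) lies at the very end of the fingers, on their centre line; the grasp point (between the pads) lies ctrl.grip_point_offset behind it (ctrl.grip_point_offset is the distance from the TCP to the grasp point, in m); y points along the fingers, z is the direction in which the jaws open and shut, and the axes are right-handed (so a half turn about y gives the same grasp; the last joint's range is limited). The gripper opens to 88 mm and grips with 3 to 60 N. Pads are 20 mm wide; open, the fingers measure 115 mm over their backs; the gripper's body (75 mm by 178 mm) begins 61 mm behind the grasp point.
Start: joints at [-1.326, 0.423, 1.63, -0, 1.089, -0.019], TCP at [0.163, -0.603, 0.223] pointing down, gripper open.
Joint ranges: [-3, 3], [-0.9, 2.11], [0.09, 2.58], [-1.31, 4.45], [0.11, 2.69], [-2.54, 2.54]. Speed limits (rad/s): [2.39, 2.39, 3.01, 3.14, 3.14, 3.14].

INTERFACE

Orientations are given as [roll, pitch, yaw] about the fixed x, y, z axes, in that order (R = Rz(yaw) Ry(pitch) Rx(roll)).
In Python, from cell import ctrl, vision, job gives the robot as it stands.
- The arm moves only by the tool move_arm, never from a script. Its argument "deltas" is a list that holds one entry, the list of rows, each a list of 5 numbers: the shift along the tool's x, y, z in m, then the turn about the tool's y in rad, then the finger opening in m, from 0 to 0.0878. In form: [[[dx, dy, dz, twist, jaw], ...]]. A call has 1 to 8 rows; each row shifts and turns the pose as measured when the row begins, along the tool's axes as they then stand; what a row does not reach is not made up. A row lasts 1/12 s, in which the tool goes at most 41.7 mm and 7.16 degrees, less where a joint would pass 70% of its speed; a pose out of reach is approached as far as the arm can. A call with a gripper value outside its range is refused whole. The fingers move at their own pace and stop on an object; the grip force is fixed at half the most. Time passes only in rows, so rows that do not move let the fingers close. It gives the time, the measured TCP pose, the force and the opening at its end, in the units of the state.
- ctrl.observe(): the state, without advancing time (a new reading comes with each control period).
- vision.snapshot(name): name is "side" or "top"; returns (picture, depth): 384x512x3 uint8, red, green, blue; 384x512 float32, m along the optical axis (not along the pixel's ray), 0 where there is no reading.
- vision.camera_model(name): a dict with "intrinsics" (3x3 intrinsics, pixels), "R" (3x3) and "t" (3): a world point X has camera coordinates R X + t. Camera axes: x right, y down, z forward; pixel columns grow to the right and rows downward; lengths in m; the calibration is good to about 2 mm. A picture is of the moment at which its call begins. camera_model takes no time and is no camera call.
- job.finish_job(): hands the job in, once; it reports no verdict.
The state is a dict: "time_s": time; "q": joint angles; "dq": joint speeds; "joint_torque": joint torques, N m; "eef_pos": TCP position; "orientation": TCP orientation; "wrist_force": force on the tool from outside, world axes, zero at the start; "wrist_torque": the same for the moment, N m; "grip_width": opening from 0.0 (shut) to 1.0 (fully open).
Only numpy, scipy, OpenCV 4.12 (cv2) and the standard library are available. Lean on these libraries where they do the work, as an engineer would, in place of code of your own. Each camera call takes 0.05 s, during which the arm holds its last target. There are 200 camera calls.

TASK

Fit the snap ring on the rotor: take the red-handled pliers from their blue holder, put their tips in the ring's two eyes, spread the ring just enough to pass the brass shoulder without overstretching it, press it gently down on the spring-loaded cup and let it close into the groove below the shoulder, so that it holds the cup down. Then put the pliers back upright in their holder. Handle the ring only with the pliers, and leave the tube rack, jar and rotor lid where they are.

Things in the scene. Friction and masses are not known exactly. Their poses are not given: they have to be found in the camera images.
- rotor: grey centrifuge rotor, 150 mm wide, fixed to the bench; origin at the centre of its underside, z up along the spindle. From the top of the spindle down: a bare steel nose 24 mm in diameter (z 78 to 101 mm), a brass shoulder 36 mm in diameter (z 70 to 78), then a groove 24 mm in diameter (z 62 to 70).
- ring: dark steel snap ring, 75 x 62 mm, 44 g, lying flat on the cup round the nose; origin on its axis at its underside, +x towards the eyes, z up. Band 5 mm thick. Two mirror halves, hinged 27 mm behind the axis and sprung shut, open equally; the inner lips at +y and -y are 14 mm from the axis when shut and must clear the shoulder's 18 mm radius.
- ring_left (a joint): opening angle (rad) of each half of the ring: 0 shut, both halves always equal. It clears the shoulder from 0.15 (0.17 to 0.24 is a good range, 0.20 the middle); above 0.30 it is overstretched and ruined. The force needed at each eye is about 2.7 N at 0 and 5.4 N at 0.2; if the pressed cup is let up before the ring has closed, friction can hold it part open.
- eye_left (a point): centre of the top of the eye on the ring's +y side: an upright bushing 17 mm outside, hole 11 mm in diameter, 10 mm tall, standing on the cup; shut, it lies 32 mm ahead of the ring's axis and 10 mm to its +y side. Each 0.1 rad of opening moves it about 5.9 mm outward and 1.5 mm back towards the hinge, so spreading with still tips shifts the ring forward.
- eye_right (a point): the same for the eye on the ring's -y side; shut, the eyes are 20 mm apart, centre to centre
- pliers: spreading pliers, about 0.21 kg, 137 mm tall, upright in the holder, tips down; origin under the centre of the steel pivot block (36 x 28 x 14 mm, long along x) that rests on the holder's top; z up, y across the handles. Each handle has a red round bar along x (28 mm long, 16 mm thick), its axis 57 mm above the origin: grip both from above, closing along y. Squeezing spreads the tips.
- tip_left (a point): lower end of the brass tip pin on the pliers' +y side; at rest 64 mm below the pliers' origin, the two tips 18 mm apart. The pin is tapered, 5 mm thick and 9 mm long, below a shoulder 10 mm wide that pushes on the eye's top. A squeeze to 0.22 rad moves each tip about 15 mm outward and 3 mm up relative to the pivot.
- tip_right (a point): lower end of the brass tip pin on the pliers' -y side
- holder: blue upright holder block, 62 x 76 x 75 mm on a dark foot 90 x 100 mm, fixed to the bench; origin at the centre of its underside. A slot 22 mm (along x) by 48 mm (along y) goes down from its top to 6 mm above the bench; the pliers' jaws hang in it, with the pliers' x along the holder's x (either way round).
- rack: blue rack of capped sample tubes, 80 x 190 x 80 mm, loose: leave alone
- jar: white grease jar with yellow cap, 50 mm wide, 55 mm tall, loose: leave alone
- rotor_lid: grey rotor lid with a steel knob, 130 mm wide, 32 mm tall, loose: leave alone
- lever_left (a joint): swing (rad) of each plier handle, both always equal: 0 at rest (66 mm over the outsides of the bars), 0.34 squeezed to the stop. Sprung outward: about 12 N at each bar at rest, 18 N at 0.225, plus up to 8 N from the ring. In the ring's eyes, about 40 to 46 mm over the bars (near 0.22 rad) opens the ring by about 0.2 rad; a full squeeze overstretches it.
- cup: aluminium spring cup round the spindle; origin at the centre of its flat top (88 mm wide), at rest 78.5 mm above the bench, just above the shoulder's top. It slides straight down 16 mm to a hard stop; spring 4 N at the start, 9 N at the stop; press with under 25 N. Pressed down 13.5 to 16 mm, a ring lying on it is level with the groove; a seated ring holds it about 13.5 mm down.
Mind the look-alikes: they are no part of the job. There is more than one size of the ring; the job needs the smallest. Of the things like the pliers, leave any that is green; of the rest the smaller one is meant.

How it is judged:
On the way, in this order (a step that is already met when the one before it is completed fails the run):
1. the ring is spread by the pliers to clear the shoulder (value of joint ring_left above 0.145 rad and contact force between pliers and ring above 0.5 N), for 0.1 s.
2. the ring has closed in the groove and holds the cup down (value of joint ring_left below 0.08 rad and z of cup in the frame of rotor below 0.0665 m), for 0.2 s.
At the end, for the whole second after the job is handed in: Ring shut (under 0.08 rad) and level in the groove, within 8 mm of the spindle axis, underside 60 to 68 mm above the bench, cup held down over 12 mm. Pliers at rest in the holder: origin within 18 mm of its axis and 70 to 80 mm up, upright within 0.2 rad (all of step 2 and horizontal distance between ring and rotor below 0.008 m and angle between ring's own z axis and vertical below 0.12 rad and z of ring in the frame of rotor between 0.06 and 0.068 m and horizontal distance between pliers and holder below 0.018 m and z of pliers in the frame of holder between 0.07 and 0.08 m and angle between pliers's own z axis and vertical below 0.2 rad and linear speed of each of pliers, ring below 0.02 m/s); the robot touches nothing.
It fails at once if the ring is overstretched (beyond 0.30 rad) (value of joint ring_left above 0.3 rad).
It fails at once if the ring is pressed on the cup with more than 25 N, or forced by the pliers with more than 40 N (contact force between ring and cup above 25 N or contact force between pliers and ring above 40 N).
It fails at once if the fingers touch the ring or press the cup (contact force between the arm and ring above 0.5 N or contact force between the arm and rotor above 2 N).
It fails at once if the tube rack, jar or rotor lid is moved (distance of any of rack, jar, rotor_lid from where it was at the start of the episode above 0.02 m).
It also fails if it takes over 72 s, if anything falls off the work surface, if the arm or the gripper's body presses on something with over 40 N, if the wrist force passes 120 N, or if a joint passes its speed limit or range.

## Working session

There is one attempt and no reset: what is moved stays moved. The work goes in short steps, Python scripts to look and compute and a tool call to move; the robot and the scene stay as the last step left them, time stands still between calls to the robot, and variables do not carry over. Pictures are saved under pics/ and viewed, about 8 in all and at most 12, crops included, and the job is handed in when it is done.

Besides the shell and the picture viewer there is one more tool, called after ">>>" as a command line: name --argument value ..., lists and objects as JSON in quotes. move_arm: Moves the arm, as the interface text tells. Its arguments: {"type":"object","properties":{"deltas":{"type":"array"}},"required":["deltas"]}

```bash
mkdir -p pics; ls; cat > h.py <<'E'
import numpy as np, cv2
from cell import ctrl, vision, job
def snap(n):
    im,d=vision.snapshot(n); m=vision.camera_model(n)
    return im,d,np.array(m["intrinsics"]),np.array(m["R"]),np.array(m["t"]).ravel()
def cloud(d,K,R,t):
    v,u=np.mgrid[:d.shape[0],:d.shape[1]]
    P=np.stack([(u-K[0,2])/K[0,0]*d,(v-K[1,2])/K[1,1]*d,d],-1)
    return (P-t)@R
def plane(u,v,z,K,R,t):
    c=-R.T@t; r=R.T@np.array([(u-K[0,2])/K[0,0],(v-K[1,2])/K[1,1],1]); return c+r*(z-c[2])/r[2]
def proj(X,K,R,t):
    p=K@(R@np.asarray(X)+t); return p[:2]/p[2]
E
python3 - <<'E'
from h import *
a=snap("top");b=snap("side")
for n,s in (("top",a),("side",b)):
    cv2.imwrite(f"pics/{n}0.png",s[0][...,::-1]); np.savez(f"{n}0.npz",im=s[0],d=s[1],K=s[2],R=s[3],t=s[4])
    print(n,s[2].tolist(),s[3].round(3).tolist(),(-s[3].T@s[4]).round(3))
cv2.imwrite("pics/both0.png",cv2.resize(np.hstack([a[0],b[0]])[...,::-1],(1024,384)))
print(ctrl.observe(),ctrl.grip_point_offset)
E
```

```text
pics
top [[407.69915931218736, 0.0, 255.1294231682291], [0.0, 407.69915931218736, 187.91175501825313], [0.0, 0.0, 1.0]] [[0.02, -1.0, 0.004], [-0.999, -0.02, -0.048], [0.048, -0.003, -0.999]] [ 0.469 -0.026  1.01 ]
side [[484.4836367616155, 0.0, 252.36923679192154], [0.0, 484.4836367616155, 186.61726414898183], [0.0, 0.0, 1.0]] [[-0.96, -0.279, -0.013], [-0.154, 0.568, -0.808], [0.233, -0.774, -0.588]] [0.197 1.1   0.959]
{'time_s': 0.1, 'q': array([-1.32599368e+00,  4.23738883e-01,  1.63058854e+00,  1.54409706e-05,
        1.08859051e+00, -1.89833133e-02]), 'dq': array([ 0.0012456 , -0.00068146, -0.00318145, -0.00176944, -0.00082069,
       -0.00058031]), 'joint_torque': array([ 2.59485387e-04, -5.45616925e+01, -2.74322444e+01,  6.45506708e-02,
        1.88141246e-02, -2.04524423e-05]), 'eef_pos': array([ 0.16288203, -0.60289886,  0.22200521]), 'orientation': array([-1.57212110e+00,  3.88249442e-05, -2.87781389e+00]), 'wrist_force': array([-0.23017712, -0.84197171,  0.40070616]), 'wrist_torque': array([-0.04800116, -0.00822041, -0.02532186]), 'grip_width': 0.998928136759423} 0.0187
```

View pics/top0.png

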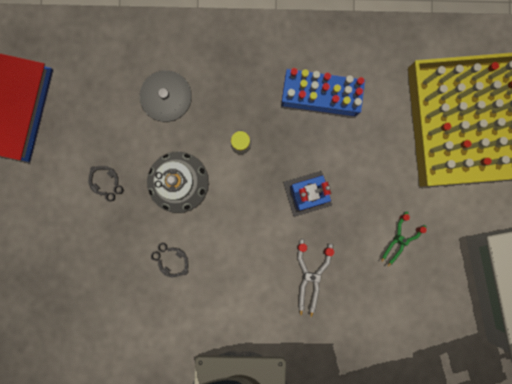

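View pics/side0.png

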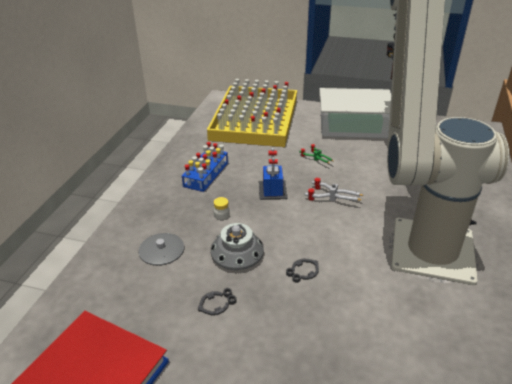

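```bash
python3 - <<'E'
from h import *
im=cv2.imread("pics/top0.png")
a=cv2.resize(im[145:220,140:215],None,fx=5.3,fy=5.3,interpolation=cv2.INTER_CUBIC)
b=cv2.resize(im[155:230,275:350],None,fx=5.3,fy=5.3,interpolation=cv2.INTER_CUBIC)
cv2.imwrite("pics/crop0.png",np.hstack([a,b]))
s=np.load("top0.npz");P=cloud(s["d"],s["K"],s["R"],s["t"]);I=s["im"].astype(int)
def st(m,n): 
    q=P[m]; print(n,m.sum(),np.median(q,0).round(4),q.min(0).round(4),q.max(0).round(4))
v,u=np.mgrid[:384,:512]
near=(abs(u-312)<40)&(abs(v-192)<35)
red=(I[...,0]>120)&(I[...,1]<70)&(I[...,2]<70)&near
n,l,ss,c=cv2.connectedComponentsWithStats(red.astype(np.uint8))
for i in range(1,n):
    if ss[i,4]>8: st(l==i,"red %s"%c[i].round(1))
blue=(I[...,2]>100)&(I[...,0]<80)&near&(P[...,2]>.06); st(blue,"blue")
r=cv2.minAreaRect(np.argwhere(blue)[:,::-1].astype(np.float32)); print(r)
q=P[blue][:,:2].astype(np.float32); print("world rect",cv2.minAreaRect(q))
foot=near&(P[...,2]>.065); print(cv2.minAreaRect(P[near&(P[...,2]>.06)&(P[...,2]<.08)][:,:2].astype(np.float32)))
nr=(abs(u-178)<40)&(abs(v-182)<40)
for lo,hi in((.095,.105),(.075,.082),(.03,.09)):
    m=nr&(P[...,2]>lo)&(P[...,2]<hi)
    if m.sum()>3: st(m,"rotor %s"%lo); print(cv2.minEnclosingCircle(P[m][:,:2].astype(np.float32)))
E
```

```text
red [325.8 188.2] 52 [ 0.5119 -0.1798  0.1384] [ 0.5012 -0.1896  0.1342] [ 0.5271 -0.1743  0.1423]
red [302.6 190.3] 20 [ 0.5087 -0.1302  0.1393] [ 0.5044 -0.136   0.1342] [ 0.5131 -0.1253  0.1423]
red [304.7 197.7] 23 [ 0.4918 -0.1358  0.1393] [ 0.4875 -0.1404  0.1354] [ 0.5005 -0.1298  0.1432]
blue 396 [ 0.5137 -0.156   0.0746] [ 0.468  -0.2016  0.062 ] [ 0.5473 -0.1141  0.087 ]
((310.8761291503906, 192.08717346191406), (26.914918899536133, 32.6618766784668), 73.3007583618164)
world rect ((0.5075052976608276, -0.15819299221038818), (0.06185167655348778, 0.07446963340044022), 17.61964225769043)
((0.5077576041221619, -0.1587386131286621), (0.06201279163360596, 0.0757964700460434), 17.602134704589844)
rotor 0.095 86 [0.5292 0.1591 0.0992] [0.5181 0.1484 0.0952] [0.5407 0.1711 0.1039]
((0.5292709469795227, 0.1595824807882309), 0.011909295804798603)
rotor 0.075 783 [0.5287 0.1551 0.0781] [0.4871 0.1155 0.075 ] [0.5724 0.203  0.082 ]
((0.5291610956192017, 0.15920935571193695), 0.04406210035085678)
rotor 0.03 2478 [0.5258 0.1503 0.0497] [0.4616 0.0909 0.03  ] [0.5974 0.2268 0.0899]
((0.5294153690338135, 0.1591746062040329), 0.07205913215875626)
```

View pics/crop0.png

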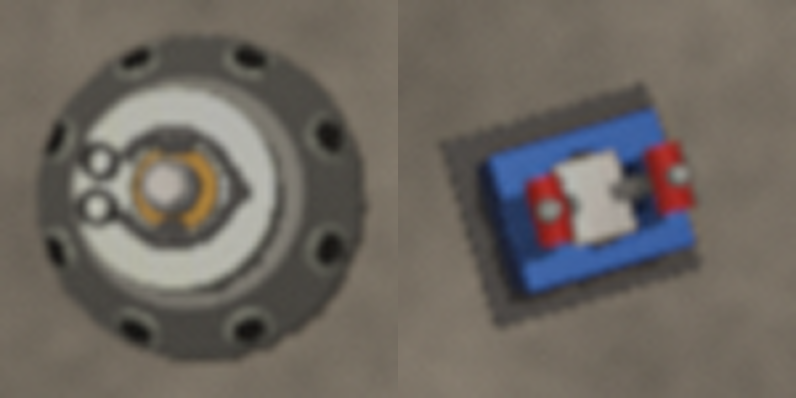

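Candidates, by top-image pixel:
- **Rings:** on the rotor (172,180), loose at (105,182) and loose at (172,260). The one on the rotor is the smallest and matches the description.
- **Pliers:** in the blue holder (312,190), lying and larger at (315,275), green at (402,238). I want the ones in the holder.

The crop shows the ring round the nose, with its eyes at about (158.9,175.2) and (158.3,184.2). The pliers' red bars are at (303,194) and (326,188).

```bash
cat >> h.py <<'E'
def go(x,y,z,yaw):
    o=ctrl.observe(); p=o["eef_pos"]; c=o["orientation"][2]
    d=np.array([x,y,z])-p; ex=np.array([np.cos(c),np.sin(c)]); ez=np.array([-np.sin(c),np.cos(c)])
    tw=-((yaw-c+np.pi)%(2*np.pi)-np.pi)
    print("t",o["time_s"],"pos",p.round(4),"ori",o["orientation"].round(4),"w",round(o["grip_width"]*87.8,1),"F",o["wrist_force"].round(1))
    print("delta x %.4f y %.4f z %.4f twist %.4f"%(d[:2]@ex,-d[2],d[:2]@ez,tw))
E
python3 - <<'E'
from h import *
s=np.load("top0.npz");K,R,t,im,d=(s[k] for k in("K","R","t","im","d"))
P=cloud(d,K,R,t);v,u=np.mgrid[:384,:512]
# ring dark mask: eye bushing as points above cup away from nose
g=cv2.cvtColor(im,cv2.COLOR_RGB2GRAY)
for z in(.0835,.0885):
    for uv in((158.5,174.8),(157.9,183.8)): print("eye",z,plane(*uv,z,K,R,t).round(4))
m=(abs(u-158)<9)&(abs(v-179)<14)&(P[...,2]>.085)&(P[...,2]<.093)
q=P[m]; print(len(q),q.mean(0))
print(np.c_[u[m],v[m],q.round(4)][::4])
print(g[168:192,150:168])
print("tool to pliers at z .2");go(.5075,-.1582,.22,-2.835)
E
```

```text
eye 0.0835 [0.5393 0.1912 0.0835]
eye 0.0835 [0.5188 0.1919 0.0835]
eye 0.0885 [0.539  0.19   0.0885]
eye 0.0885 [0.5185 0.1907 0.0885]
57 [0.53071014 0.19011356 0.08791898]
[[1.570e+02 1.710e+02 5.474e-01 1.934e-01 8.990e-02]
 [1.570e+02 1.720e+02 5.453e-01 1.937e-01 8.830e-02]
 [1.610e+02 1.720e+02 5.454e-01 1.846e-01 8.830e-02]
 [1.610e+02 1.730e+02 5.431e-01 1.844e-01 8.880e-02]
 [1.620e+02 1.740e+02 5.412e-01 1.828e-01 8.570e-02]
 [1.610e+02 1.750e+02 5.387e-01 1.846e-01 8.720e-02]
 [1.570e+02 1.770e+02 5.339e-01 1.933e-01 8.850e-02]
 [1.580e+02 1.780e+02 5.318e-01 1.913e-01 8.700e-02]
 [1.590e+02 1.800e+02 5.273e-01 1.888e-01 8.750e-02]
 [1.590e+02 1.810e+02 5.249e-01 1.884e-01 8.870e-02]
 [1.610e+02 1.820e+02 5.229e-01 1.843e-01 8.660e-02]
 [1.550e+02 1.840e+02 5.179e-01 1.972e-01 8.860e-02]
 [1.550e+02 1.850e+02 5.157e-01 1.970e-01 8.920e-02]
 [1.560e+02 1.860e+02 5.135e-01 1.952e-01 8.720e-02]
 [1.640e+02 1.880e+02 5.094e-01 1.773e-01 8.550e-02]]
[[ 69  60  79  92  84  75  80 103 140 165 178 180 180 180 181 180 181 175]
 [ 50  39  71  95  89  78  94 133 167 180 181 179 180 1
[... 1134 characters left out ...]
7 119 125]
 [ 73  73  73  79  77  70 105 151 160 129  76  52  70  85 100 117 120 124]
 [ 73  73  73  81  86  87  93 111 117  96  82  87  89  74  76  97 115 118]
 [ 82  81  75  76  92 116 131 124 117 120 139 148 139 106  80  82  94 105]
 [ 94  98  89  76  90 128 156 162 159 164 175 180 171 145 110  84  76  83]
 [ 83  99 101  83  83 113 151 175 179 180 180 182 180 170 148 119  87  71]
 [ 49  79  95  86  78  93 131 165 180 180 180 180 181 181 174 158 130  98]
 [ 24  51  88  97  80  84 111 146 172 180 180 180 180 181 180 179 166 144]]
tool to pliers at z .2
t 0.1 pos [ 0.1629 -0.6029  0.222 ] ori [-1.5721  0.     -2.8778] w 87.7 F [-0.2 -0.8  0.4]
delta x -0.4486 y 0.0020 z -0.3395 twist -0.0428
```

>>> move_arm --deltas '[[[-0.028,0,-0.021,-0.02,0.0878],[-0.028,0,-0.021,-0.02,0.0878],[-0.028,0,-0.021,0,0.0878],[-0.028,0,-0.021,0,0.0878],[-0.028,0,-0.021,0,0.0878],[-0.028,0,-0.021,0,0.0878],[-0.028,0,-0.021,0,0.0878],[-0.028,0,-0.021,0,0.0878]]]'

```text
time_s: 0.77
eef_pos: [0.3292, -0.3719, 0.2188]
orientation: [-1.574, -0.002, -2.846]
wrist_force: [0.0, 0.1, 0.4]
grip_width: 1.0
```

```bash
python3 -c "
from h import *
go(.5075,-.1582,.22,-2.835)"
```

```text
t 0.7667 pos [ 0.3292 -0.3719  0.2188] ori [-1.5741e+00 -1.8000e-03 -2.8464e+00] w 87.8 F [0.  0.1 0.4]
delta x -0.2328 y -0.0012 z -0.1526 twist -0.0114
```

>>> move_arm --deltas '[[[-0.03,-0.001,-0.02,-0.005,0.0878],[-0.03,0,-0.02,-0.005,0.0878],[-0.03,0,-0.02,0,0.0878],[-0.03,0,-0.02,0,0.0878],[-0.03,0,-0.02,0,0.0878],[-0.03,0,-0.02,0,0.0878],[-0.028,0,-0.018,0,0.0878],[-0.015,0,-0.008,0,0.0878]]]'

```text
time_s: 1.43
eef_pos: [0.5041, -0.1507, 0.2188]
orientation: [-1.577, -0.003, -2.835]
wrist_force: [0.4, -0.7, -0.9]
grip_width: 1.005
```

```bash
python3 -c "
from h import *
go(.5075,-.1582,.22,-2.835)
s=snap('side');cv2.imwrite('pics/s1.png',s[0][...,::-1])
P=cloud(s[1],s[2],s[3],s[4]);I=s[0].astype(int)
m=(I[...,0]>120)&(I[...,1]<70)&(I[...,2]<70)&(np.hypot(P[...,0]-.5075,P[...,1]+.158)<.06)
n,l,ss,c=cv2.connectedComponentsWithStats(m.astype(np.uint8))
for i in range(1,n):
  if ss[i,4]>5: q=P[l==i];print(c[i],len(q),q.mean(0).round(4),q.min(0).round(4),q.max(0).round(4))
"
```

```text
t 1.4333 pos [ 0.5041 -0.1507  0.2188] ori [-1.5766 -0.003  -2.8349] w 88.2 F [ 0.4 -0.7 -0.9]
delta x -0.0010 y -0.0012 z 0.0081 twist 0.0001
[272.         152.07142857] 14 [ 0.514  -0.1766  0.1377] [ 0.5045 -0.1816  0.1327] [ 0.522  -0.169   0.1414]
[270.         160.83333333] 6 [ 0.5073 -0.1252  0.1378] [ 0.5043 -0.13    0.1348] [ 0.5101 -0.1224  0.1409]
```

>>> move_arm --deltas '[[[-0.001,0,0.008,0,0.0878],[0,0.02,0,0,0.0878],[0,0.03,0,0,0.0878],[0,0.025,0,0,0.0878],[0,0.02,0,0,0.0878],[0,0.008,0,0,0.0878],[0,0,0,0,0.0878]]]'

```text
time_s: 2.07
eef_pos: [0.5089, -0.1625, 0.1127]
orientation: [-1.574, -0.0, -2.832]
wrist_force: [-0.4, 0.7, -0.6]
grip_width: 0.999
```

```bash
python3 -c "
from h import *
go(.5075,-.1582,.1133,-2.835)"
```

```text
t 2.0667 pos [ 0.5089 -0.1625  0.1127] ori [-1.5736e+00 -4.0000e-04 -2.8323e+00] w 87.7 F [-0.4  0.7 -0.6]
delta x -0.0000 y -0.0006 z -0.0045 twist 0.0027
```

>>> move_arm --deltas '[[[0,0,-0.0045,0,0.0878],[0,0,0,0,0.0878],[0,0,0,0,0.063],[0,0,0,0,0.063],[0,0,0,0,0.063],[0,0,0,0,0.063],[0,0,0,0,0.063],[0,0,0,0,0.063]]]'

```text
time_s: 2.73
eef_pos: [0.509, -0.1605, 0.1177]
orientation: [-1.57, 0.005, -2.834]
wrist_force: [-0.1, -0.1, -2.5]
grip_width: 0.726
```

```bash
python3 -c "
from h import *
go(.5075,-.1582,.1133,-2.835)"
```

```text
t 2.7333 pos [ 0.509  -0.1605  0.1177] ori [-1.5697  0.0046 -2.8343] w 63.8 F [-0.1 -0.1 -2.5]
delta x 0.0008 y 0.0044 z -0.0027 twist 0.0007
```

>>> move_arm --deltas '[[[0,-0.01,0,0,0.063],[0,-0.015,0,0,0.063],[0,-0.015,0,0,0.063],[0,-0.02,0,0,0.063],[0,-0.02,0,0,0.063],[0,-0.02,0,0,0.063],[0,-0.01,0,0,0.063],[0,0,0,0,0.063]]]'

```text
time_s: 3.4
eef_pos: [0.5069, -0.1598, 0.2344]
orientation: [-1.572, 0.001, -2.833]
wrist_force: [0.5, 0.1, -1.8]
grip_width: 0.719
```

```bash
python3 - <<'E'
from h import *
go(.529,.1915,.235,-1.585)
s=snap("side")
cv2.imwrite("pics/s2.png",cv2.resize(s[0][70:230,200:340,::-1],None,fx=4,fy=3.7,interpolation=cv2.INTER_CUBIC))
E
```

```text
t 3.4 pos [ 0.5069 -0.1598  0.2344] ori [-1.5721e+00  8.0000e-04 -2.8334e+00] w 63.1 F [ 0.5  0.1 -1.8]
delta x -0.1276 y -0.0006 z -0.3280 twist -1.2484
```

View pics/s2.png

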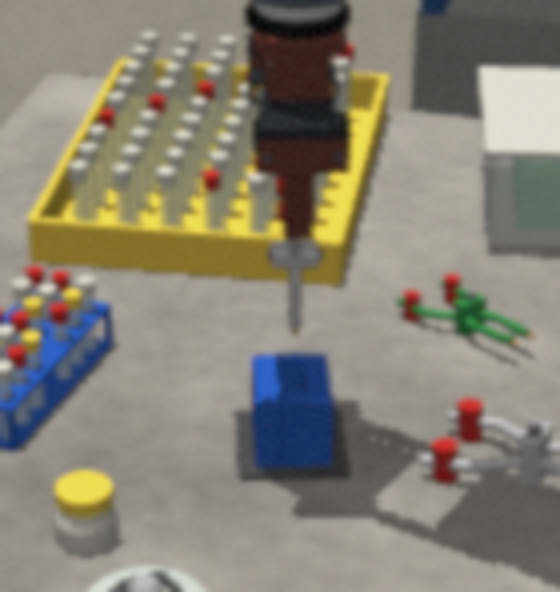

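>>> move_arm --deltas '[[[-0.011,0,-0.027,-0.104,0.063],[-0.013,0,-0.026,-0.104,0.063],[-0.016,0,-0.025,-0.104,0.063],[-0.018,0,-0.023,-0.104,0.063],[-0.021,0,-0.021,-0.104,0.063],[-0.023,0,-0.018,-0.104,0.063],[-0.024,0,-0.016,-0.104,0.063],[-0.02,0,-0.01,-0.1,0.063]]]'

```text
time_s: 4.12
eef_pos: [0.5133, 0.0719, 0.2245]
orientation: [-1.582, -0.005, -1.978]
wrist_force: [0.4, -0.1, -1.1]
grip_width: 0.72
```

```bash
python3 -c "
from h import *
go(.529,.1915,.235,-1.585)"
```

```text
t 4.1167 pos [0.5133 0.0719 0.2245] ori [-1.5824 -0.0046 -1.9779] w 63.2 F [ 0.4 -0.1 -1.1]
delta x -0.1160 y -0.0105 z -0.0329 twist -0.3929
```

>>> move_arm --deltas '[[[-0.022,-0.006,-0.007,-0.1,0.063],[-0.023,-0.004,-0.004,-0.1,0.063],[-0.023,-0.002,-0.002,-0.1,0.063],[-0.02,-0.001,0.0,-0.06,0.063],[-0.012,0,0.002,-0.01,0.063],[0,0,0,0,0.063],[0,0,0,0,0.063]]]'

```text
time_s: 4.7
eef_pos: [0.5195, 0.1813, 0.2275]
orientation: [-1.599, -0.004, -1.58]
wrist_force: [0.1, -0.3, -2.9]
grip_width: 0.719
```

```bash
python3 - <<'E'
from h import *
go(.529,.1915,.235,-1.585)
s=snap("side")
np.savez("s3.npz",im=s[0],d=s[1],K=s[2],R=s[3],t=s[4])
cv2.imwrite("pics/s3.png",cv2.resize(s[0][150:260,190:290,::-1],None,fx=6,fy=5.4,interpolation=cv2.INTER_CUBIC))
E
```

```text
t 4.7 pos [0.5195 0.1813 0.2275] ori [-1.5989 -0.0035 -1.5805] w 63.1 F [ 0.1 -0.3 -2.9]
delta x -0.0103 y -0.0075 z 0.0094 twist 0.0045
```

View pics/s3.png

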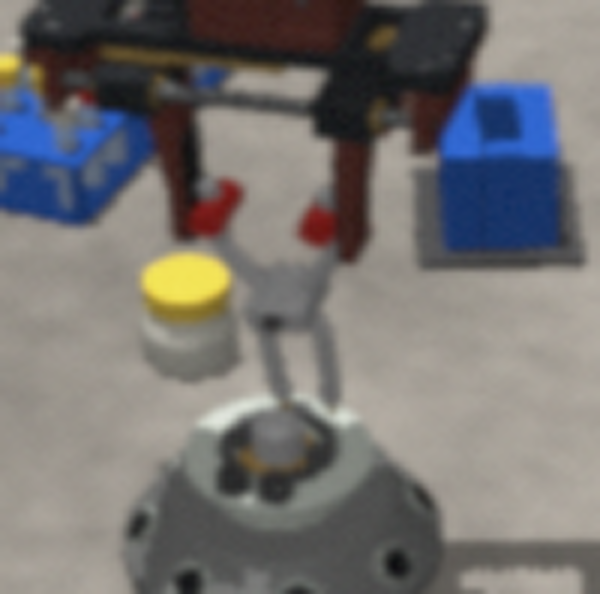

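```bash
cat >> h.py <<'E'
def near(d,K,R,t,uv,r=3,zr=(0,1)):
    P=cloud(d,K,R,t);u,v=int(round(uv[0])),int(round(uv[1]))
    for vv in range(v-r,v+r+1): print(vv,[tuple((P[vv,uu]*1000).round().astype(int).tolist()) for uu in range(u-2,u+3)])
E
python3 - <<'E'
from h import *
s=np.load("s3.npz");K,R,t,im,d=(s[k] for k in("K","R","t","im","d"))
near(d,K,R,t,(237.5,222),5);print();near(d,K,R,t,(245,223),5)
print(im[216:230,235:249].tolist().__len__())
# expected tip px for a rigid straight grasp
for sx in(-1,1):
    print(sx,proj([.5195+sx*.0105,.1813,.2275+.0187-.121],K,R,t))
E
```

```text
217 [(520, 180, 153), (519, 174, 149), (574, 6, 2), (572, 3, 0), (569, 3, 1)]
218 [(520, 180, 150), (518, 177, 147), (574, 6, -2), (570, 9, 1), (568, 4, -2)]
219 [(519, 182, 148), (518, 179, 146), (572, 12, -1), (569, 14, 1), (566, 13, 2)]
220 [(521, 177, 140), (518, 178, 142), (517, 175, 139), (567, 18, 1), (565, 16, 0)]
221 [(520, 181, 140), (518, 179, 139), (517, 174, 135), (567, 20, -1), (563, 22, 1)]
222 [(520, 182, 137), (518, 179, 135), (515, 179, 136), (564, 29, 3), (562, 25, 0)]
223 [(520, 181, 133), (518, 180, 133), (516, 177, 131), (533, 118, 79), (532, 114, 76)]
224 [(540, 126, 80), (519, 178, 127), (516, 177, 127), (530, 128, 84), (527, 130, 86)]
225 [(529, 156, 103), (518, 180, 126), (532, 133, 84), (529, 132, 83), (526, 132, 85)]
226 [(528, 160, 104), (526, 156, 101), (524, 156, 102), (521, 154, 100), (525, 135, 83)]
227 [(528, 160, 100), (525, 161, 102), (523, 158, 99), (520, 159, 101), (518, 156, 99)]

218 [(501, 181, 154), (496, 187, 160), (495, 181, 155), (494, 175, 151), (546, 5, 3)]
219 [(197, 1100, 959), (497, 183, 154), (495, 181, 153), (493, 179, 151), (545, 7, 1)]
220 [(501, 179, 146), (497, 184, 151), (495, 181, 149), (493, 179, 148), (544, 9, -1)]
221 [(501, 179, 143), (498, 181, 145), (495, 183, 147), (493, 178, 144), (542, 16, 1)]
222 [(501, 182, 142), (197, 1100, 959), (495, 183, 144), (493, 180, 142), (541, 19, 0)]
223 [(500, 184, 140), (498, 181, 138), (496, 180, 138), (492, 182, 140), (540, 24, 0)]
224 [(520, 125, 84), (499, 179, 133), (495, 181, 135), (493, 181, 136), (538, 30, 2)]
225 [(519, 126, 81), (499, 179, 129), (495, 182, 133), (511, 124, 81), (537, 33, 1)]
226 [(519, 128, 79), (515, 129, 81), (495, 183, 130), (510, 127, 80), (508, 126, 80)]
227 [(516, 138, 85), (515, 130, 78), (512, 130, 79), (509, 132, 81), (507, 130, 80)]
228 [(514, 143, 85), (513, 138, 81), (510, 137, 81), (508, 134, 79), (506, 132, 78)]
14
-1 [240.13794829 226.1308412 ]
1 [232.54870634 224.75785533]
```

```bash
python3 - <<'E'
from h import *
s=np.load("s3.npz");K,R,t,im,d=(s[k] for k in("K","R","t","im","d"))
P=cloud(d,K,R,t);I=im.astype(int)
near_=(abs(P[...,1]-.18)<.03)&(abs(P[...,0]-.51)<.08)
red=(I[...,0]>130)&(I[...,1]<60)&(I[...,2]<60)&near_
n,l,ss,c=cv2.connectedComponentsWithStats(red.astype(np.uint8))
for i in range(1,n):
    if ss[i,4]>5: q=P[l==i];print("bar",c[i].round(1),len(q),np.median(q,0).round(4),q.min(0).round(4),q.max(0).round(4))
# steel block & jaws: width mid x per z
st=near_&(abs(P[...,1]-.185)<.02)&(P[...,2]>.122)
for z in np.arange(.125,.245,.005):
    q=P[st&(abs(P[...,2]-z)<.003)]
    if len(q)>2: print(round(z,3),len(q),np.sort((q[:,0]*1000).round().astype(int))[[0,len(q)//4,len(q)//2,3*len(q)//4,-1]],"y",np.median(q[:,1]).round(3))
E
```

```text
0.125 3 [516 516 518 519 519] y 0.178
0.13 6 [495 495 516 519 524] y 0.179
0.135 12 [493 496 517 520 523] y 0.181
0.14 14 [492 498 518 520 523] y 0.181
0.145 13 [493 495 501 519 524] y 0.181
0.15 16 [493 495 519 522 524] y 0.181
0.155 9 [495 497 520 522 524] y 0.181
0.16 14 [495 497 519 522 528] y 0.182
0.165 11 [495 499 520 524 527] y 0.181
0.17 12 [495 498 500 524 527] y 0.181
0.175 9 [494 497 500 503 527] y 0.181
0.18 7 [495 497 499 501 502] y 0.182
0.185 7 [498 499 501 502 509] y 0.182
0.19 21 [498 501 511 521 527] y 0.197
0.195 34 [499 501 511 521 529] y 0.196
0.2 79 [500 509 515 522 531] y 0.186
0.205 29 [501 506 512 525 533] y 0.183
0.21 11 [496 499 525 532 536] y 0.182
0.215 20 [493 502 532 536 540] y 0.182
0.22 14 [493 495 535 539 543] y 0.183
0.225 16 [492 498 540 542 560] y 0.184
0.23 13 [480 488 495 551 556] y 0.19
0.235 25 [478 482 492 552 559] y 0.191
0.24 39 [479 484 536 547 561] y 0.192
```

The tips sit about 12 mm off because the pliers tilted roughly 0.1 rad in the grip: the arm drifted while the fingers were closing. I'll go back to the holder and regrip with the arm settled.

>>> move_arm --deltas '[[[0.02,-0.004,0.0,0.08,0.063],[0.028,-0.003,0.001,0.104,0.063],[0.028,-0.002,0.005,0.104,0.063],[0.028,-0.002,0.008,0.104,0.063],[0.027,-0.002,0.011,0.104,0.063],[0.025,-0.002,0.014,0.104,0.063],[0.024,-0.002,0.016,0.104,0.063],[0.022,-0.002,0.019,0.104,0.063]]]'

```text
time_s: 5.42
eef_pos: [0.5072, -0.0535, 0.2449]
orientation: [-1.589, -0.029, -2.436]
wrist_force: [1.4, 0.3, -2.0]
grip_width: 0.721
```

```bash
python3 -c "
from h import *
go(.5096,-.165,.23,-2.835)"
```

```text
t 5.4167 pos [ 0.5072 -0.0535  0.2449] ori [-1.5893 -0.029  -2.4359] w 63.3 F [ 1.4  0.3 -2. ]
delta x 0.0705 y 0.0149 z 0.0864 twist 0.3991
```

>>> move_arm --deltas '[[[0.016,0.001,0.019,0.1,0.063],[0.014,0.001,0.021,0.1,0.063],[0.01,0.001,0.018,0.1,0.063],[0.005,0,0.01,0.06,0.063],[0,0,0,0.0,0.063],[0,0,0,0,0.063]]]'

```text
time_s: 5.92
eef_pos: [0.4997, -0.1519, 0.2419]
orientation: [-1.575, -0.036, -2.842]
wrist_force: [-0.0, -0.1, -2.0]
grip_width: 0.72
```

```bash
python3 -c "
from h import *
go(.5096,-.165,.23,-2.835)"
```

```text
t 5.9167 pos [ 0.4997 -0.1519  0.2419] ori [-1.5752 -0.0364 -2.8418] w 63.2 F [-0.  -0.1 -2. ]
delta x -0.0056 y 0.0119 z 0.0154 twist -0.0068
```

>>> move_arm --deltas '[[[-0.003,0,0.007,0,0.063],[-0.002,0,0.007,-0.006,0.063],[0,0,0,0,0.063],[0,0.01,0,0,0.063],[0,0.015,0,0,0.063],[0,0.01,0,0,0.063],[0,0,0,0,0.063],[0,0,0,0,0.063]]]'

```text
time_s: 6.58
eef_pos: [0.508, -0.1623, 0.2033]
orientation: [-1.577, -0.037, -2.826]
wrist_force: [0.5, -0.3, -1.7]
grip_width: 0.724
```

```bash
python3 -c "
from h import *
go(.5096,-.165,.1133,-2.835)
s=snap('side');K,R,t=s[2:]
P=cloud(s[1],K,R,t)
st=(abs(P[...,1]+.16)<.035)&(abs(P[...,0]-.508)<.06)&(P[...,2]>.08)
for z in np.arange(.085,.2,.01):
    q=P[st&(abs(P[...,2]-z)<.003)]
    if len(q)>2: print(round(z,3),len(q),'x',np.percentile(q[:,0],[0,50,100]).round(3),'y',np.percentile(q[:,1],[0,50,100]).round(3))
"
```

```text
t 6.5833 pos [ 0.508  -0.1623  0.2033] ori [-1.5767 -0.0367 -2.8265] w 63.5 F [ 0.5 -0.3 -1.7]
delta x -0.0007 y 0.0900 z 0.0031 twist 0.0085
0.115 5 x [0.495 0.498 0.503] y [-0.147 -0.142 -0.141]
0.125 5 x [0.495 0.496 0.501] y [-0.145 -0.144 -0.138]
0.135 5 x [0.495 0.498 0.501] y [-0.141 -0.14  -0.139]
0.145 5 x [0.496 0.501 0.513] y [-0.173 -0.142 -0.139]
0.155 5 x [0.496 0.498 0.503] y [-0.147 -0.143 -0.14 ]
0.165 19 x [0.486 0.504 0.525] y [-0.155 -0.147 -0.141]
0.175 47 x [0.484 0.51  0.525] y [-0.18  -0.152 -0.139]
0.185 3 x [0.498 0.499 0.502] y [-0.149 -0.141 -0.14 ]
```

>>> move_arm --deltas '[[[-0.005,0,0.002,0,0.063],[-0.001,0,0.001,0,0.063],[0,0,0,0,0.063],[-0.001,0.012,0,0,0.063],[-0.001,0.014,0,0,0.063],[-0.001,0.012,0,0,0.063],[0,0,0,0,0.063]]]'

```text
time_s: 7.22
eef_pos: [0.5222, -0.1637, 0.1677]
orientation: [-1.569, -0.026, -2.826]
wrist_force: [-0.6, 0.0, 0.5]
grip_width: 0.725
```

```bash
python3 -c "
from h import *
go(.5096,-.165,.1133,-2.835)
s=snap('side');cv2.imwrite('pics/s4.png',cv2.resize(s[0][90:210,220:320,::-1],None,fx=6,fy=5,interpolation=cv2.INTER_CUBIC))
"
```

```text
t 7.2167 pos [ 0.5222 -0.1637  0.1677] ori [-1.5692 -0.0261 -2.826 ] w 63.7 F [-0.6  0.   0.5]
delta x 0.0124 y 0.0544 z -0.0026 twist 0.0090
```

View pics/s4.png

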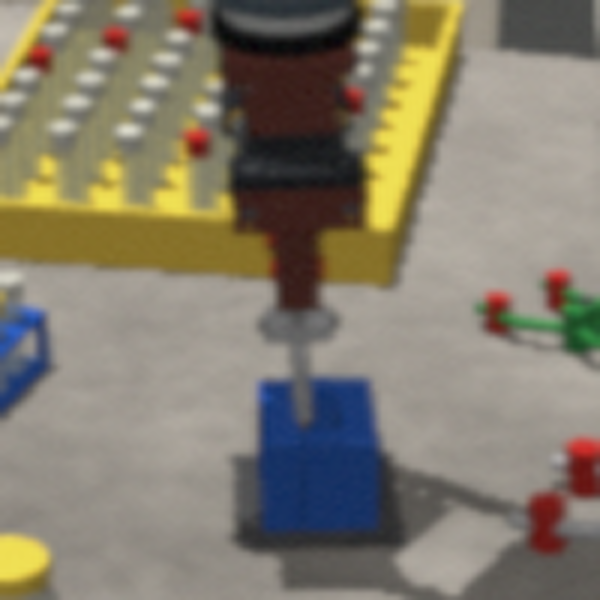

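>>> move_arm --deltas '[[[0,-0.008,0,0,0.063],[0,-0.008,0,0,0.063],[0.002,0,0,0,0.063],[0.003,0,0,0,0.063],[0.002,0,0,0,0.063],[0,0,0,0,0.063],[0,0,0,0,0.063]]]'

```text
time_s: 7.85
eef_pos: [0.5144, -0.166, 0.1851]
orientation: [-1.569, -0.027, -2.826]
wrist_force: [0.3, -1.0, -2.5]
grip_width: 0.72
```

```bash
cat > m.py <<'E'
from h import *
go(.5120,-.164,.1133,-2.835)
s=snap('side');K,R,t=s[2:]
P=cloud(s[1],K,R,t)
st=(abs(P[...,1]+.16)<.035)&(abs(P[...,0]-.508)<.06)&(P[...,2]>.08)
for z in np.arange(.085,.21,.01):
    q=P[st&(abs(P[...,2]-z)<.004)]
    if len(q)>2: print(round(z,3),len(q),'x',np.percentile(q[:,0],[0,50,100]).round(3),'y',np.percentile(q[:,1],[0,50,100]).round(3))
E
python3 m.py
```

```text
t 7.85 pos [ 0.5144 -0.166   0.1851] ori [-1.5693 -0.0269 -2.826 ] w 63.2 F [ 0.3 -1.  -2.5]
delta x 0.0017 y 0.0718 z -0.0026 twist 0.0090
0.095 6 x [0.501 0.505 0.515] y [-0.168 -0.152 -0.144]
0.105 8 x [0.499 0.503 0.516] y [-0.174 -0.143 -0.138]
0.115 6 x [0.503 0.504 0.506] y [-0.15  -0.146 -0.143]
0.125 5 x [0.503 0.505 0.507] y [-0.149 -0.145 -0.143]
0.135 6 x [0.503 0.505 0.51 ] y [-0.15  -0.148 -0.142]
0.145 4 x [0.504 0.507 0.511] y [-0.152 -0.149 -0.148]
0.155 34 x [0.491 0.508 0.53 ] y [-0.176 -0.152 -0.142]
0.165 32 x [0.493 0.506 0.527] y [-0.175 -0.155 -0.143]
0.175 4 x [0.502 0.505 0.506] y [-0.146 -0.144 -0.141]
0.185 3 x [0.494 0.497 0.5  ] y [-0.134 -0.134 -0.133]
0.195 14 x [0.493 0.504 0.512] y [-0.133 -0.131 -0.125]
0.205 16 x [0.493 0.502 0.531] y [-0.179 -0.13  -0.128]
```

>>> move_arm --deltas '[[[0,0.008,0,0,0.063],[0,0.008,0,0,0.063],[0,0.008,0,0,0.063],[0,0.008,0,0,0.063],[0,0.006,0,0,0.063],[0,0.0,0,0,0.063],[0,0,0,0,0.063]]]'

```text
time_s: 8.48
eef_pos: [0.5123, -0.1659, 0.1411]
orientation: [-1.571, -0.03, -2.826]
wrist_force: [0.8, -0.4, -2.1]
grip_width: 0.722
```

```bash
python3 m.py
```

```text
t 8.4833 pos [ 0.5123 -0.1659  0.1411] ori [-1.5713 -0.0295 -2.8259] w 63.4 F [ 0.8 -0.4 -2.1]
delta x -0.0003 y 0.0278 z -0.0019 twist 0.0091
0.085 7 x [0.5   0.504 0.518] y [-0.15  -0.142 -0.141]
0.095 7 x [0.498 0.501 0.505] y [-0.148 -0.144 -0.142]
0.105 17 x [0.489 0.507 0.528] y [-0.158 -0.151 -0.145]
0.115 50 x [0.488 0.505 0.528] y [-0.173 -0.154 -0.142]
0.125 6 x [0.496 0.502 0.513] y [-0.172 -0.15  -0.147]
0.145 12 x [0.49  0.504 0.511] y [-0.135 -0.128 -0.126]
0.155 17 x [0.489 0.504 0.517] y [-0.138 -0.13  -0.125]
0.165 17 x [0.49  0.502 0.527] y [-0.175 -0.13  -0.126]
0.175 13 x [0.489 0.499 0.517] y [-0.138 -0.129 -0.125]
0.185 10 x [0.49  0.497 0.505] y [-0.133 -0.127 -0.126]
0.195 12 x [0.489 0.496 0.508] y [-0.131 -0.128 -0.125]
```

>>> move_arm --deltas '[[[0,0.007,0,0,0.063],[0,0.007,0,0,0.063],[0,0.005,0,0,0.063],[0,0.003,0,0,0.063],[0,0,0,0,0.063],[0,0,0,0,0.063]]]'

```text
time_s: 9.03
eef_pos: [0.5122, -0.1663, 0.1173]
orientation: [-1.57, -0.028, -2.826]
wrist_force: [0.3, 0.7, -2.2]
grip_width: 0.719
```

>>> move_arm --deltas '[[[0,0.003,0,0,0.063],[0,0,0,0,0.063],[0,0,0,0,0.0878],[0,0,0,0,0.0878],[0,0,0,0,0.0878],[0,0,0,0,0.0878]]]'

```text
time_s: 9.53
eef_pos: [0.5134, -0.1668, 0.1155]
orientation: [-1.569, -0.026, -2.826]
wrist_force: [0.4, -0.2, -0.9]
grip_width: 0.983
```

>>> move_arm --deltas '[[[0,-0.02,0,0,0.0878],[0,-0.03,0,0,0.0878],[0,-0.03,0,0,0.0878],[0,0,0,0,0.0878],[-0.03,0,0,0,0.0878],[0,0,0,0,0.0878],[0,0,0,0,0.0878],[0,0,0,0,0.0878]]]'

```text
time_s: 10.2
eef_pos: [0.5448, -0.1567, 0.199]
orientation: [-1.567, -0.024, -2.826]
wrist_force: [-0.1, -0.1, -0.7]
grip_width: 1.003
```

```bash
cat > pl.py <<'E'
from h import *
go(.5075,-.1582,.1133,-2.835)
s=snap('top');K,R,t=s[2:]
P=cloud(s[1],K,R,t);I=s[0].astype(int)
cv2.imwrite('pics/t5.png',cv2.resize(s[0][150:235,265:360,::-1],None,fx=6,fy=6,interpolation=cv2.INTER_CUBIC))
near=(np.hypot(P[...,0]-.5075,P[...,1]+.158)<.06)&(P[...,2]<.16)
red=(I[...,0]>120)&(I[...,1]<70)&(I[...,2]<70)&near
print('red',red.sum())
if red.sum()>5:
    n,l,ss,c=cv2.connectedComponentsWithStats(red.astype(np.uint8))
    for i in range(1,n):
        q=P[l==i]; print(c[i].round(1),len(q),np.median(q,0).round(4),q.min(0).round(4),q.max(0).round(4))
E
python3 pl.py
```

```text
t 10.2 pos [ 0.5448 -0.1567  0.199 ] ori [-1.5675 -0.0244 -2.8263] w 88.0 F [-0.1 -0.1 -0.7]
delta x 0.0360 y 0.0857 z -0.0101 twist 0.0087
red 0
```

```bash
python3 - <<'E'
from h import *
s=snap("side");K,R,t=s[2:]
P=cloud(s[1],K,R,t);I=s[0].astype(int)
cv2.imwrite("pics/s6.png",cv2.resize(s[0][100:210,220:320,::-1],None,fx=6,fy=5.4,interpolation=cv2.INTER_CUBIC))
red=(I[...,0]>110)&(I[...,1]<60)&(I[...,2]<60)&(np.hypot(P[...,0]-.5075,P[...,1]+.158)<.06)&(P[...,2]<.16)
n,l,ss,c=cv2.connectedComponentsWithStats(red.astype(np.uint8))
for i in range(1,n):
    q=P[l==i]; print(c[i].round(1),len(q),np.median(q,0).round(4),q.min(0).round(4),q.max(0).round(4))
a=np.array([.302,-.953])*.0275
for sg in(-1,1): print("expected bar px",proj([.5075+sg*a[0],-.1582+sg*a[1],.132],K,R,t).round(1))
E
```

```text
[272.2 151.2] 20 [ 0.5142 -0.1843  0.1366] [ 0.5062 -0.1882  0.1277] [ 0.5264 -0.1708  0.1438]
[273.2 160. ] 15 [ 0.4965 -0.1347  0.1366] [ 0.4908 -0.138   0.132 ] [ 0.5105 -0.1317  0.1407]
expected bar px [273.  161.6]
expected bar px [272.  152.2]
```

View pics/s6.png

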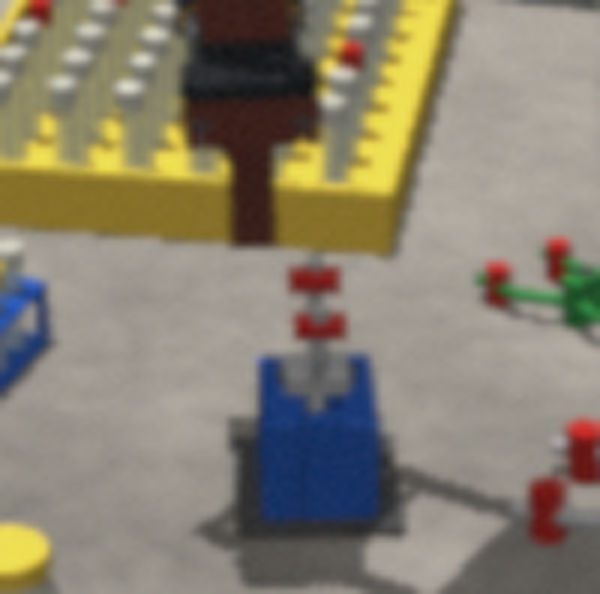

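>>> move_arm --deltas '[[[0.012,0,-0.003,0,0.0878],[0.012,0,-0.003,0.004,0.0878],[0.006,0,-0.001,0.004,0.0878],[0.0,0,0,0,0.0878],[0,0,0,0,0.0878]]]'

```text
time_s: 10.72
eef_pos: [0.5087, -0.1596, 0.1976]
orientation: [-1.57, -0.029, -2.837]
wrist_force: [0.2, -0.8, -0.1]
grip_width: 0.997
```

```bash
python3 -c "
from h import *
go(.5065,-.159,.1133,-2.835)"
```

```text
t 10.7167 pos [ 0.5087 -0.1596  0.1976] ori [-1.5703 -0.0288 -2.8368] w 87.6 F [ 0.2 -0.8 -0.1]
delta x 0.0020 y 0.0843 z -0.0012 twist -0.0018
```

>>> move_arm --deltas '[[[0,0.015,-0.001,0,0.0878],[0,0.015,0,0,0.0878],[0,0.015,0,0,0.0878],[0,0.015,0,0,0.0878],[0,0.007,0,0,0.0878],[0,0,0,0,0.0878],[0,0,0,0,0.0878],[0,0,0,0,0.0878]]]'

```text
time_s: 11.38
eef_pos: [0.51, -0.1606, 0.1303]
orientation: [-1.567, -0.024, -2.838]
wrist_force: [-0.1, 0.4, 0.3]
grip_width: 1.004
```

```bash
python3 -c "
from h import *
go(.5065,-.159,.1133,-2.835)"
```

```text
t 11.3833 pos [ 0.51   -0.1606  0.1303] ori [-1.5669 -0.0236 -2.8382] w 88.1 F [-0.1  0.4  0.3]
delta x 0.0029 y 0.0170 z -0.0026 twist -0.0032
```

>>> move_arm --deltas '[[[0.002,0.007,-0.002,0,0.0878],[0,0.008,0,0,0.0878],[0,0.003,0,0,0.0878],[0,0,0,0,0.0878],[0,0,0,0,0.0878]]]'

```text
time_s: 11.8
eef_pos: [0.5085, -0.1598, 0.1128]
orientation: [-1.564, -0.02, -2.838]
wrist_force: [0.8, -0.1, 0.5]
grip_width: 1.0
```

```bash
python3 -c "
from h import *
go(.5065,-.159,.1133,-2.835)"
```

```text
t 11.8 pos [ 0.5085 -0.1598  0.1128] ori [-1.5644 -0.0201 -2.8382] w 87.8 F [ 0.8 -0.1  0.5]
delta x 0.0016 y -0.0005 z -0.0014 twist -0.0032
```

>>> move_arm --deltas '[[[0,0,-0.001,0,0.074],[0,0,0,0,0.07],[0,0,0,0,0.067],[0,0,0,0,0.065]]]'

```text
time_s: 12.13
eef_pos: [0.5089, -0.1593, 0.1134]
orientation: [-1.563, -0.019, -2.838]
wrist_force: [-0.5, -2.0, 3.2]
grip_width: 0.753
```

```bash
python3 -c "
from h import *
go(.5065,-.159,.1133,-2.835)"
```

```text
t 12.1333 pos [ 0.5089 -0.1593  0.1134] ori [-1.563  -0.0189 -2.838 ] w 66.1 F [-0.5 -2.   3.2]
delta x 0.0022 y 0.0001 z -0.0009 twist -0.0030
```

>>> move_arm --deltas '[[[0,0,0,0,0.064],[0,0,0,0,0.063],[0,0,0,0,0.063],[0,-0.001,0,0,0.063]]]'

```text
time_s: 12.47
eef_pos: [0.5083, -0.1586, 0.1146]
orientation: [-1.565, -0.02, -2.839]
wrist_force: [0.2, 1.2, -3.3]
grip_width: 0.726
```

```bash
python3 -c "
from h import *
go(.5065,-.159,.1133,-2.835)"
```

```text
t 12.4667 pos [ 0.5083 -0.1586  0.1146] ori [-1.5649 -0.0196 -2.8389] w 63.7 F [ 0.2  1.2 -3.3]
delta x 0.0018 y 0.0013 z -0.0001 twist -0.0039
```

Gripped with little drift. I'll lift gently and check the tilt.

>>> move_arm --deltas '[[[0,-0.008,0,0,0.063],[0,-0.012,0,0,0.063],[0,-0.014,0,0,0.063],[0,-0.014,0,0,0.063],[0,-0.014,0,0,0.063],[0,-0.014,0,0,0.063],[0,-0.014,0,0,0.063],[0,-0.008,0,0,0.063]]]'

```text
time_s: 13.13
eef_pos: [0.5072, -0.1568, 0.2159]
orientation: [-1.568, -0.026, -2.838]
wrist_force: [-0.3, -0.5, -2.4]
grip_width: 0.722
```

```bash
python3 - <<'E'
from h import *
go(.529,.1915,.235,-1.585)
# slow plan: N rows of constant world motion with turning tool
def plan(dw,tw,n,dy=0):
    c=ctrl.observe()["orientation"][2]
    for k in range(n):
        a=c-tw/n*k; print([round(dw[0]/n*np.cos(a)+dw[1]/n*np.sin(a),3),dy,round(-dw[0]/n*np.sin(a)+dw[1]/n*np.cos(a),3),round(tw/n,3),.063])
o=ctrl.observe()
plan(np.array([.529,.1915])-o["eef_pos"][:2],-1.254,16)
E
```

```text
t 13.1333 pos [ 0.5072 -0.1568  0.2159] ori [-1.568  -0.0264 -2.8375] w 63.4 F [-0.3 -0.5 -2.4]
delta x -0.1251 y -0.0191 z -0.3258 twist -1.2525
[np.float64(-0.008), 0, np.float64(-0.02), -0.078, 0.063]
[np.float64(-0.009), 0, np.float64(-0.02), -0.078, 0.063]
[np.float64(-0.011), 0, np.float64(-0.019), -0.078, 0.063]
[np.float64(-0.012), 0, np.float64(-0.018), -0.078, 0.063]
[np.float64(-0.014), 0, np.float64(-0.017), -0.078, 0.063]
[np.float64(-0.015), 0, np.float64(-0.016), -0.078, 0.063]
[np.float64(-0.016), 0, np.float64(-0.015), -0.078, 0.063]
[np.float64(-0.017), 0, np.float64(-0.013), -0.078, 0.063]
[np.float64(-0.018), 0, np.float64(-0.012), -0.078, 0.063]
[np.float64(-0.019), 0, np.float64(-0.01), -0.078, 0.063]
[np.float64(-0.02), 0, np.float64(-0.009), -0.078, 0.063]
[np.float64(-0.021), 0, np.float64(-0.007), -0.078, 0.063]
[np.float64(-0.021), 0, np.float64(-0.006), -0.078, 0.063]
[np.float64(-0.021), 0, np.float64(-0.004), -0.078, 0.063]
[np.float64(-0.022), 0, np.float64(-0.002), -0.078, 0.063]
[np.float64(-0.022), 0, np.float64(-0.001), -0.078, 0.063]
```

>>> move_arm --deltas '[[[-0.008,-0.004,-0.02,-0.078,0.063],[-0.009,-0.004,-0.02,-0.078,0.063],[-0.011,-0.004,-0.019,-0.078,0.063],[-0.012,-0.003,-0.018,-0.078,0.063],[-0.014,-0.003,-0.017,-0.078,0.063],[-0.015,-0.003,-0.016,-0.078,0.063],[-0.016,-0.003,-0.015,-0.078,0.063],[-0.017,-0.003,-0.013,-0.078,0.063]]]'

```text
time_s: 13.8
eef_pos: [0.5169, 0.0201, 0.245]
orientation: [-1.579, -0.023, -2.193]
wrist_force: [1.2, -0.4, -2.2]
grip_width: 0.72
```

```bash
python3 -c "
from h import *
go(.529,.1915,.235,-1.585)"
```

```text
t 13.8 pos [0.5169 0.0201 0.245 ] ori [-1.5792 -0.0233 -2.1925] w 63.2 F [ 1.2 -0.4 -2.2]
delta x -0.1464 y 0.0100 z -0.0900 twist -0.6075
```

>>> move_arm --deltas '[[[-0.018,0,-0.012,-0.078,0.063],[-0.019,0,-0.01,-0.078,0.063],[-0.02,0,-0.008,-0.078,0.063],[-0.02,0,-0.006,-0.078,0.063],[-0.02,0,-0.004,-0.078,0.063],[-0.02,0,-0.002,-0.078,0.063],[-0.01,0,0,-0.06,0.063],[0,0,0,-0.03,0.063]]]'

```text
time_s: 14.47
eef_pos: [0.526, 0.1659, 0.2437]
orientation: [-1.591, -0.015, -1.598]
wrist_force: [0.2, 0.1, -2.5]
grip_width: 0.722
```

```bash
python3 -c "
from h import *
go(.529,.1915,.235,-1.585)"
```

```text
t 14.4667 pos [0.526  0.1659 0.2437] ori [-1.5907 -0.0151 -1.5983] w 63.4 F [ 0.2  0.1 -2.5]
delta x -0.0256 y 0.0087 z 0.0023 twist -0.0133
```

>>> move_arm --deltas '[[[-0.007,0,0.001,-0.01,0.063],[-0.008,0,0.001,0,0.063],[-0.004,0,0,0,0.063],[0,0.002,0,0,0.063],[0,0,0,0,0.063]]]'

```text
time_s: 14.88
eef_pos: [0.5279, 0.1872, 0.2408]
orientation: [-1.592, -0.016, -1.588]
wrist_force: [-0.8, 0.1, -1.5]
grip_width: 0.723
```

```bash
cat > tips.py <<'E'
from h import *
import sys
go(.529,.1915,.235,-1.585)
o=ctrl.observe();p=o["eef_pos"]
s=snap("side");K,R,t=s[2:];P=cloud(s[1],K,R,t);np.savez("last.npz",im=s[0],d=s[1],K=K,R=R,t=t)
ok=(abs(P[...,1]-p[1])<.02)&(abs(P[...,0]-p[0])<.05)
for z in np.arange(p[2]-.115,p[2]-.02,.007):
    m=ok&(abs(P[...,2]-z)<.0035);q=P[m]*1000
    L=q[q[:,0]>p[0]*1000-3]; Rr=q[q[:,0]<=p[0]*1000-3]
    f=lambda a:(len(a),a.mean(0)[:2].round(1).tolist()) if len(a) else None
    print(round(z*1000),f(L),f(Rr))
for sx in(-1,1): print("exp tip px",proj([p[0]+sx*.0105,p[1],p[2]-.1023],K,R,t).round(1))
print("eyes px",proj([.539,.1915,.0885],K,R,t).round(1),proj([.5195,.1915,.0885],K,R,t).round(1))
if len(sys.argv)>1: cv2.imwrite(f"pics/{sys.argv[1]}.png",cv2.resize(s[0][160:250,195:285,::-1],None,fx=7,fy=6.5,interpolation=cv2.INTER_CUBIC))
E
python3 tips.py s7
```

```text
t 14.8833 pos [0.5279 0.1872 0.2408] ori [-1.5918 -0.0156 -1.5879] w 63.5 F [-0.8  0.1 -1.5]
delta x -0.0043 y 0.0058 z 0.0011 twist -0.0029
126 None None
133 None None
140 (2, [542.5, 183.7]) (1, [520.3, 188.3])
147 (1, [544.2, 189.9]) (2, [521.3, 188.9])
154 (8, [542.1, 189.2]) (6, [519.2, 190.4])
161 (9, [543.0, 188.1]) (8, [517.5, 188.8])
168 (9, [542.3, 186.8]) (11, [517.3, 189.4])
175 (8, [542.7, 188.5]) (10, [518.2, 188.6])
182 (4, [543.6, 189.0]) (5, [516.3, 189.7])
189 (7, [542.6, 188.9]) (5, [515.7, 189.2])
196 None (8, [516.2, 189.1])
203 (3, [534.9, 201.5]) (10, [517.0, 186.9])
210 (12, [533.6, 204.6]) (12, [518.6, 197.5])
217 (65, [533.7, 189.3]) (29, [520.4, 192.3])
exp tip px [236.3 223.1]
exp tip px [228.6 221.7]
eyes px [228.7 237. ] [235.6 238.3]
```

View pics/s7.png

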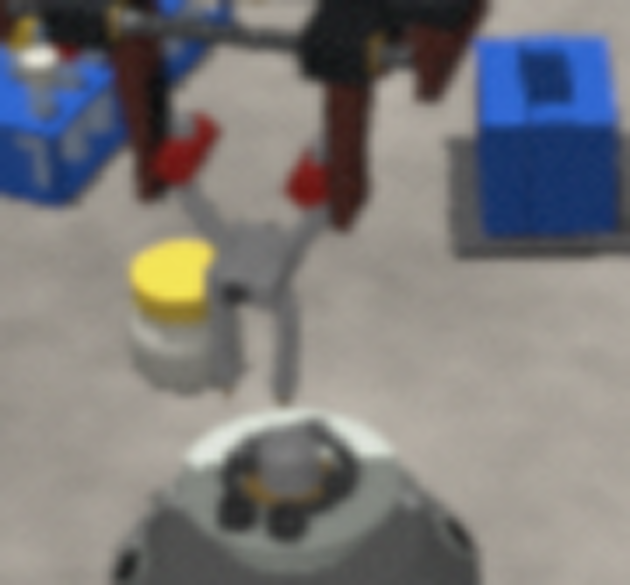

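>>> move_arm --deltas '[[[-0.002,0.006,-0.001,0,0.063],[-0.001,0.008,0,0,0.063],[0,0.008,0,0,0.063],[0,0.004,0,0,0.063],[0,0,0,0,0.063],[0,0,0,0,0.063]]]'

```text
time_s: 15.43
eef_pos: [0.5257, 0.1884, 0.2113]
orientation: [-1.593, -0.016, -1.591]
wrist_force: [-0.4, 0.3, -1.9]
grip_width: 0.719
```

```bash
python3 tips.py s8; python3 - <<'E'
from h import *
im=np.load("last.npz")["im"]
print("gray rows 218.. cols 222..243");g=cv2.cvtColor(im,cv2.COLOR_RGB2GRAY);print(g[218:246,222:244])
E
```

```text
t 15.4333 pos [0.5257 0.1884 0.2113] ori [-1.5932 -0.0164 -1.5907] w 63.1 F [-0.4  0.3 -1.9]
delta x -0.0032 y -0.0237 z 0.0032 twist -0.0057
96 (7, [528.6, 172.8]) (4, [519.4, 179.0])
103 (1, [529.9, 171.7]) None
110 (1, [538.7, 186.5]) (3, [518.2, 186.6])
117 (3, [539.6, 188.7]) (3, [517.9, 187.1])
124 (4, [540.4, 190.5]) (7, [516.8, 189.2])
131 (9, [539.7, 190.4]) (8, [516.4, 189.1])
138 (8, [540.1, 188.3]) (9, [516.2, 189.4])
145 (7, [541.5, 189.2]) (5, [514.0, 190.5])
152 (11, [539.3, 189.8]) (7, [513.4, 190.5])
159 (5, [542.3, 189.3]) (5, [513.3, 191.4])
166 None (7, [512.8, 190.9])
173 (2, [530.1, 204.1]) (8, [516.5, 196.6])
180 (13, [532.3, 203.0]) (15, [516.2, 194.1])
187 (64, [531.4, 189.5]) (21, [517.6, 194.9])
exp tip px [237.3 232.1]
exp tip px [229.7 230.7]
eyes px [228.7 237. ] [235.6 238.3]
gray rows 218.. cols 222..243
[[112 111 110 106 104 100 103 127 157 166 168 165 157 136 110 102 112 145
  161 165 166 167]
 [107 110 116 115 105 101 104 127 161 170 172 170 161 140 113 102 120 153
  167 170 170 170]
 [119 127 145 140 116 103 103 128 162 172 173 171 162 135 110 102 
[... 1652 characters left out ...]
1  66  50  46  46  50  52  59
   65  78  96 118]
 [114 127 130 114  71  48  44  43  46  66  83  62  45  43  47  46  58  82
  101 116 124 129]
 [ 96 116 126 115  79  52  46  45  54  76  91  65  47  50  53  51  69 101
  123 130 133 133]
 [ 86  99 115 117  98  81  74  76  86 105 106  73  47  44  48  50  76 111
  129 134 133 132]
 [ 82  86  96 107 112 115 115 116 122 127 123  95  69  58  56  70  98 124
  134 134 132 131]
 [ 79  80  84  91  98 113 120 129 133 133 129 120 104  94  90 100 122 131
  130 132 125 118]
 [ 79  80  80  81  89  98 107 116 119 123 125 126 122 117 115 117 122 123
  121 115 111 106]
 [ 80  79  77  78  82  86  99 108 112 113 116 116 119 118 116 115 114 113
  111 108 108 100]]
```

View pics/s8.png

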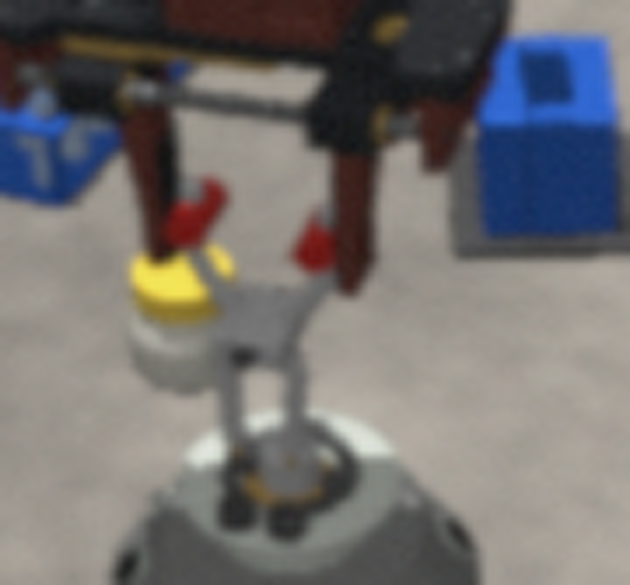

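>>> move_arm --deltas '[[[-0.002,0,0,0,0.063],[-0.001,0.004,0,0,0.063],[0,0.005,0,0,0.063],[0,0.002,0,0,0.063],[0,0,0,0,0.063]]]'

```text
time_s: 15.9
eef_pos: [0.5262, 0.1917, 0.2001]
orientation: [-1.591, -0.016, -1.591]
wrist_force: [-0.4, -0.8, -2.6]
grip_width: 0.719
```

```bash
python3 tips.py s9
```

```text
t 15.9 pos [0.5262 0.1917 0.2001] ori [-1.5914 -0.0157 -1.5909] w 63.1 F [-0.4 -0.8 -2.6]
delta x 0.0002 y -0.0349 z 0.0028 twist -0.0059
85 (35, [538.7, 188.9]) (33, [514.9, 188.6])
92 (19, [535.0, 193.4]) (4, [515.7, 195.5])
99 (2, [532.3, 173.5]) None
106 (4, [541.2, 194.1]) (4, [518.5, 193.5])
113 (9, [537.7, 192.2]) (6, [517.6, 195.6])
120 (8, [541.3, 193.4]) (8, [517.2, 194.0])
127 (5, [541.6, 192.5]) (4, [514.8, 194.4])
134 (7, [540.7, 192.9]) (10, [515.3, 192.1])
141 (5, [540.4, 195.5]) (6, [514.6, 193.4])
148 (5, [541.1, 193.0]) (9, [514.7, 192.2])
155 (1, [545.2, 194.6]) (8, [515.1, 193.5])
162 (4, [532.6, 206.2]) (4, [516.4, 189.6])
169 (16, [531.1, 208.2]) (11, [516.6, 202.0])
176 (64, [532.2, 193.0]) (27, [518.3, 199.0])
exp tip px [236.8 236. ]
exp tip px [229.3 234.6]
eyes px [228.7 237. ] [235.6 238.3]
```

View pics/s9.png

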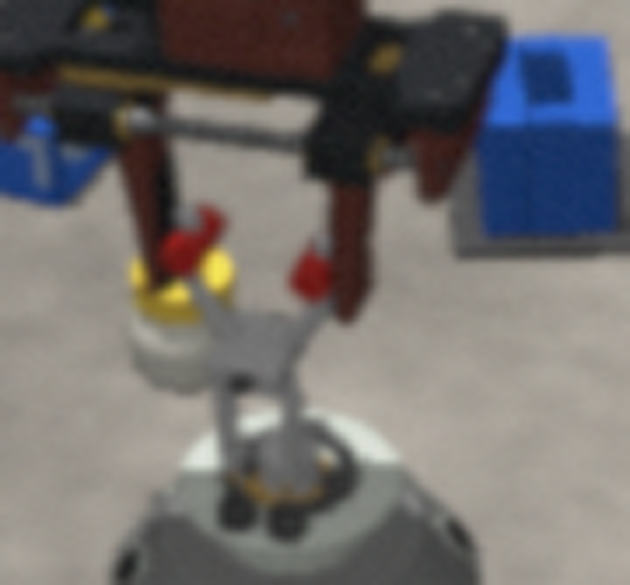

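>>> move_arm --deltas '[[[-0.0015,0.002,0.0005,0,0.063],[0,0.003,0,0,0.063],[0,0.003,0,0,0.063],[0,0.002,0,0,0.063],[0,0,0,0,0.063]]]'

```text
time_s: 16.37
eef_pos: [0.5268, 0.1933, 0.1894]
orientation: [-1.591, -0.016, -1.591]
wrist_force: [0.1, -0.2, -2.9]
grip_width: 0.72
```

```bash
python3 tips.py s10
```

```text
t 16.3667 pos [0.5268 0.1933 0.1894] ori [-1.5909 -0.0155 -1.5909] w 63.2 F [ 0.1 -0.2 -2.9]
delta x 0.0017 y -0.0456 z 0.0023 twist -0.0059
74 (21, [544.1, 195.0]) (19, [506.9, 191.9])
81 (54, [543.6, 190.2]) (64, [505.9, 186.8])
88 (25, [536.2, 192.8]) (18, [513.8, 192.5])
95 (7, [536.6, 192.6]) (5, [516.0, 196.8])
102 (9, [540.1, 193.9]) (7, [518.2, 194.5])
109 (6, [541.9, 194.2]) (7, [516.9, 195.4])
116 (7, [541.5, 194.3]) (6, [516.2, 195.4])
123 (6, [540.2, 194.3]) (6, [516.2, 194.8])
130 (7, [541.9, 195.7]) (6, [515.8, 195.2])
137 (6, [542.8, 194.4]) (5, [515.4, 195.7])
144 None (9, [515.0, 195.2])
151 (3, [538.5, 206.4]) (4, [518.2, 204.2])
158 (13, [532.4, 207.9]) (17, [517.0, 201.7])
165 (65, [532.5, 194.9]) (20, [519.6, 198.3])
exp tip px [236.6 239.4]
exp tip px [229.1 238. ]
eyes px [228.7 237. ] [235.6 238.3]
```

>>> move_arm --deltas '[[[0,0.002,0,0,0.063],[0,0.002,0,0,0.063],[0,0.001,0,0,0.063],[0,0,0,0,0.063]]]'

```text
time_s: 16.75
eef_pos: [0.5269, 0.1932, 0.1842]
orientation: [-1.59, -0.015, -1.591]
wrist_force: [0.2, 0.0, -2.4]
grip_width: 0.721
```

```bash
python3 tips.py s11
```

```text
t 16.75 pos [0.5269 0.1932 0.1842] ori [-1.5904 -0.0154 -1.591 ] w 63.3 F [ 0.2  0.  -2.4]
delta x 0.0016 y -0.0508 z 0.0021 twist -0.0060
69 None None
76 (39, [544.1, 191.8]) (45, [504.4, 188.9])
83 (37, [542.5, 191.3]) (41, [508.8, 186.5])
90 (20, [536.5, 194.0]) (15, [517.2, 195.7])
97 (10, [540.4, 193.4]) (9, [519.4, 195.4])
104 (4, [540.8, 195.9]) (9, [517.0, 196.2])
111 (9, [541.2, 194.9]) (5, [516.7, 195.9])
118 (5, [542.4, 194.6]) (6, [515.3, 195.2])
125 (8, [541.6, 193.8]) (5, [516.6, 194.9])
132 (4, [542.5, 195.2]) (7, [515.8, 195.0])
139 None (7, [515.0, 194.3])
146 (3, [536.9, 208.9]) (6, [516.8, 191.5])
153 (11, [531.0, 210.1]) (13, [517.7, 204.9])
160 (63, [532.5, 195.5]) (26, [519.7, 197.3])
exp tip px [236.6 240.8]
exp tip px [229.2 239.4]
eyes px [228.7 237. ] [235.6 238.3]
```

View pics/s11.png

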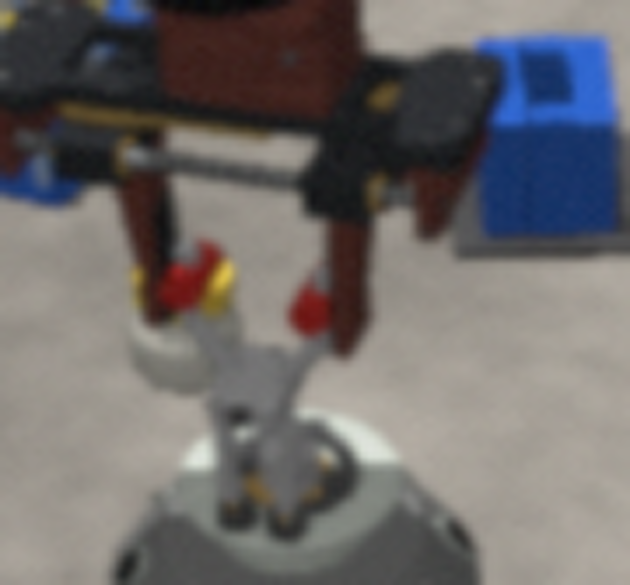

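>>> move_arm --deltas '[[[0,0.002,0,0,0.063],[0,0.001,0,0,0.063],[0,0,0,0,0.063],[0,0,0,0,0.063]]]'

```text
time_s: 17.13
eef_pos: [0.5271, 0.1932, 0.1813]
orientation: [-1.59, -0.015, -1.591]
wrist_force: [-0.1, 0.3, -1.4]
grip_width: 0.72
```

>>> move_arm --deltas '[[[0,0.0005,0,0,0.06],[0,0.0005,0,0,0.057],[0,0,0,0,0.055],[0,0,0,0,0.055]]]'

```text
time_s: 17.47
eef_pos: [0.5282, 0.1936, 0.1815]
orientation: [-1.587, -0.014, -1.591]
wrist_force: [0.5, -0.6, 1.0]
grip_width: 0.629
```

```bash
python3 tips.py s12|head -9
```

```text
t 17.4667 pos [0.5282 0.1936 0.1815] ori [-1.587  -0.0142 -1.591 ] w 55.2 F [ 0.5 -0.6  1. ]
delta x 0.0021 y -0.0535 z 0.0008 twist -0.0060
67 None None
74 (15, [543.5, 195.2]) (31, [505.4, 190.7])
81 (60, [542.3, 189.5]) (51, [505.0, 186.7])
88 (18, [542.1, 194.5]) (25, [515.4, 194.1])
95 (9, [545.8, 195.8]) (8, [515.6, 195.3])
102 (7, [547.0, 194.5]) (8, [515.2, 195.8])
109 (7, [547.3, 193.6]) (9, [515.3, 194.4])
```

>>> move_arm --deltas '[[[0,0.001,0,0,0.053],[0,0.001,0,0,0.051],[0,0.0005,0,0,0.049],[0,0,0,0,0.049]]]'

```text
time_s: 17.85
eef_pos: [0.5303, 0.194, 0.1802]
orientation: [-1.582, -0.013, -1.591]
wrist_force: [0.5, -0.8, 1.4]
grip_width: 0.564
```

```bash
python3 tips.py s12|head -9
```

```text
t 17.85 pos [0.5303 0.194  0.1802] ori [-1.5822 -0.0128 -1.5912] w 49.5 F [ 0.5 -0.8  1.4]
delta x 0.0026 y -0.0548 z -0.0013 twist -0.0062
65 None None
72 (23, [540.5, 192.4]) (30, [505.3, 190.7])
79 (54, [540.1, 189.6]) (45, [506.9, 188.6])
86 (17, [546.8, 192.0]) (26, [514.5, 193.0])
93 (10, [551.4, 195.7]) (8, [515.6, 195.6])
100 (7, [552.5, 194.6]) (8, [515.3, 195.6])
107 (7, [552.8, 195.2]) (7, [514.4, 194.6])
```

>>> move_arm --deltas '[[[0,0.001,-0.0015,0,0.047],[0,0.001,-0.0015,0,0.046],[0,0.0005,-0.001,0,0.045],[0,0,0,0,0.045]]]'

```text
time_s: 18.23
eef_pos: [0.5291, 0.1947, 0.179]
orientation: [-1.575, -0.011, -1.591]
wrist_force: [1.6, -0.6, 2.1]
grip_width: 0.521
```

```bash
python3 tips.py s12|head -9; python3 - <<'E'
from h import *
s=snap("top");cv2.imwrite("pics/t1.png",cv2.resize(s[0][140:220,135:225,::-1],None,fx=7,fy=7,interpolation=cv2.INTER_CUBIC))
E
```

```text
t 18.2333 pos [0.5291 0.1947 0.179 ] ori [-1.5748 -0.0111 -1.5906] w 45.8 F [ 1.6 -0.6  2.1]
delta x 0.0032 y -0.0560 z -0.0000 twist -0.0056
64 None None
71 (34, [538.1, 190.9]) (35, [505.7, 191.4])
78 (53, [539.8, 190.1]) (40, [506.8, 189.0])
85 (16, [553.9, 197.0]) (23, [512.0, 192.0])
92 (12, [553.5, 194.7]) (8, [512.3, 197.3])
99 (6, [555.2, 196.0]) (8, [512.7, 196.4])
106 (6, [553.0, 195.0]) (8, [513.0, 195.7])
```

>>> move_arm --deltas '[[[0,0.001,0,0,0.044],[0,0.0005,0,0,0.043],[0,0,0,0,0.043],[0,0,0,0,0.043]]]'

```text
time_s: 18.67
eef_pos: [0.5293, 0.1948, 0.1778]
orientation: [-1.575, -0.011, -1.591]
wrist_force: [3.5, -0.5, 2.7]
grip_width: 0.517
```

```bash
python3 tips.py s12|head -9; python3 - <<'E'
from h import *
import numpy as np
s=np.load("last.npz");K,R,t,im,d=(s[k] for k in("K","R","t","im","d"))
P=cloud(d,K,R,t);g=cv2.cvtColor(im,cv2.COLOR_RGB2GRAY)
# dark bushing pixels on the cup, away from nose
m=(g<65)&(P[...,2]>.074)&(P[...,2]<.094)&(P[...,1]>.17)&(np.hypot(P[...,0]-.529,P[...,1]-.159)<.06)
n,l,ss,c=cv2.connectedComponentsWithStats(m.astype(np.uint8))
for i in range(1,n):
    if ss[i,4]>4: q=P[l==i];print(c[i].round(1),len(q),q.mean(0).round(4),q.min(0).round(4),q.max(0).round(4))
E
```

```text
t 18.6667 pos [0.5293 0.1948 0.1778] ori [-1.5746 -0.0108 -1.5907] w 45.4 F [ 3.5 -0.5  2.7]
delta x 0.0033 y -0.0572 z -0.0002 twist -0.0057
63 (1, [539.4, 198.9]) (1, [493.9, 182.4])
70 (35, [538.1, 190.5]) (34, [507.5, 191.4])
77 (49, [541.6, 190.5]) (40, [507.9, 189.7])
84 (18, [552.5, 194.0]) (21, [511.5, 194.8])
91 (10, [553.8, 196.3]) (8, [513.0, 196.5])
98 (7, [556.1, 195.4]) (10, [511.8, 196.6])
105 (7, [553.6, 195.6]) (5, [512.2, 195.3])
[241.2 236.9] 8 [0.509  0.1753 0.0822] [0.5054 0.1708 0.0796] [0.5118 0.1789 0.0843]
[223.  240.3] 10 [0.5525 0.2001 0.0811] [0.5473 0.1971 0.0768] [0.5589 0.2034 0.0861]
[237.3 243.1] 7 [0.512  0.2011 0.0816] [0.5077 0.1997 0.0795] [0.5161 0.2023 0.0848]
```

>>> move_arm --deltas '[[[0,0.0005,-0.001,0,0.042],[0,0,-0.001,0,0.0415],[0,0,0,0,0.0415]]]'

```text
time_s: 18.97
eef_pos: [0.5282, 0.195, 0.1777]
orientation: [-1.572, -0.01, -1.591]
wrist_force: [3.0, -1.3, 3.4]
grip_width: 0.522
```

```bash
cat > eyes.py <<'E'
from h import *
o=ctrl.observe();print(o["time_s"],o["eef_pos"].round(4),o["orientation"].round(3),round(o["grip_width"]*87.8,1),o["wrist_force"].round(1))
s=snap("side");im,d,K,R,t=s
P=cloud(d,K,R,t);g=cv2.cvtColor(im,cv2.COLOR_RGB2GRAY)
m=(g<68)&(P[...,2]>.055)&(P[...,2]<.094)&(P[...,1]>.165)&(np.hypot(P[...,0]-.529,P[...,1]-.159)<.06)
n,l,ss,c=cv2.connectedComponentsWithStats(m.astype(np.uint8))
for i in range(1,n):
    if ss[i,4]>3: q=P[l==i];print(c[i].round(1),len(q),q.mean(0).round(4),q.min(0).round(4),q.max(0).round(4))
# cup top height: bright ring pixels
r=np.hypot(P[...,0]-.529,P[...,1]-.159); k=(r<.043)&(r>.03)&(g>100)&(P[...,2]>.05)&(P[...,2]<.085)
print("cup z",np.percentile(P[k][:,2],[10,50,90]).round(4),k.sum())
E
python3 eyes.py
```

```text
18.9667 [0.5282 0.195  0.1777] [-1.572 -0.01  -1.591] 45.9 [ 3.  -1.3  3.4]
[241.5 236.3] 12 [0.5091 0.1726 0.0818] [0.5035 0.1651 0.0755] [0.5131 0.1798 0.0847]
[223.2 240.4] 14 [0.5519 0.2001 0.0808] [0.5462 0.1883 0.0745] [0.5594 0.2042 0.0867]
[237.5 243. ] 8 [0.5113 0.2013 0.0825] [0.507  0.1978 0.0795] [0.5167 0.203  0.0853]
cup z [0.068  0.0731 0.0758] 153
```

>>> move_arm --deltas '[[[0,0.0015,0,0,0.0415],[0,0.0015,0,0,0.0415],[0,0.0005,0,0,0.0415]]]'

```text
time_s: 19.27
eef_pos: [0.5284, 0.1952, 0.1743]
orientation: [-1.572, -0.01, -1.591]
wrist_force: [4.2, -0.1, 4.3]
grip_width: 0.512
```

```bash
python3 eyes.py
```

```text
19.2667 [0.5284 0.1952 0.1743] [-1.572 -0.01  -1.591] 45.0 [ 4.2 -0.1  4.3]
[241.8 235.8] 16 [0.5089 0.171  0.0826] [0.5036 0.1654 0.0786] [0.5122 0.1828 0.0874]
[223.1 241.4] 12 [0.5527 0.1993 0.0763] [0.5469 0.1932 0.0707] [0.5582 0.2015 0.0805]
[237.5 244. ] 8 [0.5121 0.1996 0.0771] [0.5077 0.1957 0.0701] [0.5165 0.2023 0.0818]
cup z [0.0674 0.0699 0.0721] 131
```

>>> move_arm --deltas '[[[0,0.0015,0,0,0.0415],[0,0.0015,0,0,0.0415],[0,0.0015,0,0,0.0415],[0,0.0005,0,0,0.0415]]]'

```text
time_s: 19.65
eef_pos: [0.5285, 0.1956, 0.1699]
orientation: [-1.571, -0.009, -1.59]
wrist_force: [2.0, 0.6, 8.5]
grip_width: 0.512
```

```bash
python3 eyes.py
```

```text
19.65 [0.5285 0.1956 0.1699] [-1.571 -0.009 -1.59 ] 45.0 [2.  0.6 8.5]
[241.5 236.5] 15 [0.5092 0.1721 0.0809] [0.5058 0.1653 0.0763] [0.5125 0.1818 0.0844]
[223.  242.7] 10 [0.5528 0.2003 0.0725] [0.548  0.1973 0.0659] [0.5592 0.2042 0.0773]
[238.5 244.8] 6 [0.5094 0.1994 0.0746] [0.507  0.1938 0.0697] [0.5132 0.2035 0.0777]
cup z [0.0632 0.0655 0.0676] 134
```

```bash
python3 - <<'E'
from h import *
a=snap("side");b=snap("top")
A=cv2.resize(a[0][205:260,205:260,::-1],(400,560),interpolation=cv2.INTER_CUBIC)
B=cv2.resize(b[0][150:210,145:205,::-1],(400,560),interpolation=cv2.INTER_CUBIC)
cv2.imwrite("pics/x1.png",np.hstack([A,B]))
P=cloud(b[1],*b[2:]);g=cv2.cvtColor(b[0],cv2.COLOR_RGB2GRAY)
r=np.hypot(P[...,0]-.529,P[...,1]-.159)
for nm,k in(("side",(cloud(a[1],*a[2:]),cv2.cvtColor(a[0],cv2.COLOR_RGB2GRAY))),("top",(P,g))):
    Q,G=k; r=np.hypot(Q[...,0]-.529,Q[...,1]-.159)
    m=(r<.034)&(r>.016)&(Q[...,2]>.055)&(Q[...,2]<.1)
    ang=np.degrees(np.arctan2(Q[...,1]-.159,Q[...,0]-.529))
    for lo in range(-180,180,30):
        w=m&(ang>=lo)&(ang<lo+30)&(G<75); 
        if w.sum()>1: print(nm,lo,w.sum(),np.median(Q[w],0).round(4),"r",np.median(r[w]).round(3))
E
```

```text
side 120 13 [0.5094 0.1762 0.0798] r 0.026
side 150 12 [0.5093 0.1645 0.0829] r 0.02
top -180 15 [0.5099 0.1546 0.086 ] r 0.02
top -150 13 [0.5146 0.145  0.0888] r 0.02
top -120 12 [0.5235 0.1403 0.0905] r 0.02
top -90 16 [0.5348 0.1386 0.0907] r 0.022
top -60 11 [0.5461 0.1415 0.0885] r 0.025
top -30 14 [0.5577 0.1544 0.0849] r 0.03
top 0 15 [0.5603 0.1638 0.0802] r 0.032
top 30 6 [0.555  0.1791 0.0719] r 0.034
top 90 12 [0.5159 0.1875 0.0804] r 0.031
top 120 20 [0.5102 0.1792 0.0767] r 0.027
top 150 20 [0.5076 0.1644 0.0825] r 0.022
```

View pics/x1.png

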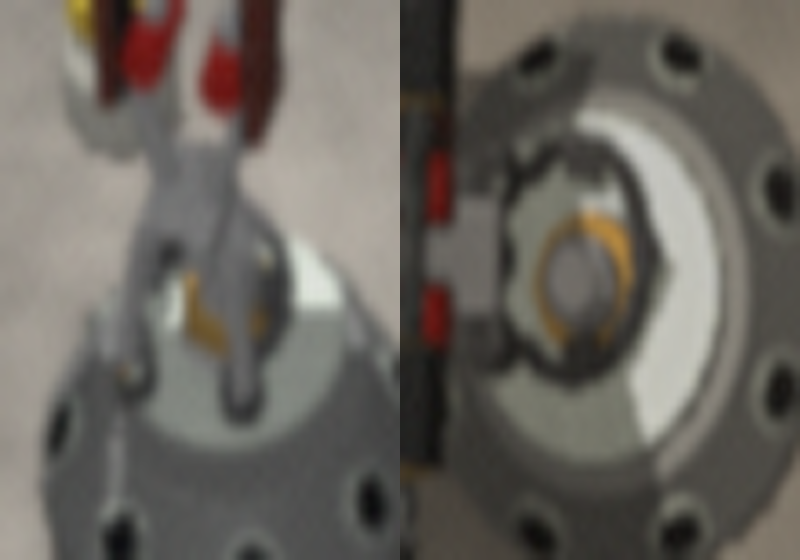

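The last allowed view shows the ring tilted, with its hinge side still on the shoulder. It sits about 5 mm off-centre towards +x and 3 mm towards +y. I'll let the cup back up, recentre, spread slightly more and press again.

>>> move_arm --deltas '[[[0,-0.002,0,0,0.0415],[0,-0.002,0,0,0.0415],[0,-0.002,0,0,0.0415],[0,-0.001,0,0,0.041],[0,0,-0.0,0,0.04],[0,0,0,0,0.04]]]'

```text
time_s: 20.3
eef_pos: [0.5277, 0.1951, 0.1766]
orientation: [-1.573, -0.01, -1.59]
wrist_force: [3.8, -0.1, 2.1]
grip_width: 0.517
```

```bash
cat > ring.py <<'E'
from h import *
import subprocess
exec(open("eyes.py").read().split("from h import *")[1])
b=snap("top");Q=cloud(b[1],*b[2:]);G=cv2.cvtColor(b[0],cv2.COLOR_RGB2GRAY)
r=np.hypot(Q[...,0]-.529,Q[...,1]-.159);m=(r<.038)&(r>.0135)&(Q[...,2]>.055)&(Q[...,2]<.1)&(G<78)
ang=np.degrees(np.arctan2(Q[...,1]-.159,Q[...,0]-.529))
for lo in range(-180,180,30):
    w=m&(ang>=lo)&(ang<lo+30)
    if w.sum()>1: print("top",lo,w.sum(),np.median(Q[w],0).round(4),"r %.3f..%.3f"%tuple(np.percentile(r[w],[10,90])))
np.savez("lt.npz",im=b[0],d=b[1])
E
python3 ring.py
```

```text
20.3 [0.5277 0.1951 0.1766] [-1.573 -0.01  -1.59 ] 45.4 [ 3.8 -0.1  2.1]
[241.9 235.8] 19 [0.5082 0.1718 0.0831] [0.5035 0.1651 0.0782] [0.5127 0.1875 0.0868]
[223.2 240.4] 14 [0.5523 0.199  0.0797] [0.5468 0.1888 0.072 ] [0.5594 0.2031 0.0842]
[238.1 243.1] 9 [0.5104 0.1992 0.0804] [0.5059 0.1964 0.0756] [0.5158 0.2012 0.0834]
cup z [0.0695 0.0721 0.0746] 137
top -180 24 [0.5099 0.1543 0.0835] r 0.015..0.025
top -150 11 [0.5124 0.1438 0.0853] r 0.019..0.024
top -120 8 [0.5238 0.1382 0.0855] r 0.020..0.023
top -90 10 [0.5331 0.1352 0.0873] r 0.023..0.027
top -60 7 [0.5467 0.1402 0.0858] r 0.024..0.028
top -30 10 [0.5567 0.1551 0.0836] r 0.025..0.031
top 0 18 [0.5581 0.1679 0.081 ] r 0.027..0.034
top 30 17 [0.5533 0.1842 0.0798] r 0.032..0.037
top 90 12 [0.5162 0.1884 0.0846] r 0.030..0.036
top 120 27 [0.5097 0.1816 0.0812] r 0.025..0.036
top 150 27 [0.5075 0.1644 0.0816] r 0.016..0.027
```

>>> move_arm --deltas '[[[0,-0.001,-0.001,0,0.04],[0.002,0,-0.0015,0,0.04],[0.002,0,-0.001,0,0.04],[0.001,0,0,0,0.04],[0,0,0,0,0.04]]]'

```text
time_s: 20.82
eef_pos: [0.5234, 0.1903, 0.1773]
orientation: [-1.574, -0.009, -1.591]
wrist_force: [2.3, 0.3, 2.3]
grip_width: 0.512
```

```bash
python3 ring.py
```

```text
20.8167 [0.5234 0.1903 0.1773] [-1.574 -0.009 -1.591] 45.0 [2.3 0.3 2.3]
[244.1 237.7] 13 [0.5014 0.1742 0.0801] [0.4973 0.1662 0.0761] [0.5054 0.1901 0.0855]
[225.2 239.7] 15 [0.5473 0.1971 0.0817] [0.5425 0.1898 0.0786] [0.553  0.2036 0.0876]
[239.7 243. ] 10 [0.5056 0.1999 0.0826] [0.5013 0.1971 0.0777] [0.5102 0.2025 0.0876]
cup z [0.0698 0.0732 0.076 ] 140
top -180 25 [0.5036 0.1555 0.0783] r 0.020..0.030
top -150 7 [0.5083 0.1445 0.0786] r 0.020..0.027
top -120 3 [0.5246 0.1341 0.0781] r 0.025..0.025
top 0 21 [0.5536 0.1658 0.0775] r 0.020..0.030
top 30 19 [0.5511 0.1832 0.0789] r 0.028..0.037
top 90 3 [0.5139 0.1896 0.0819] r 0.032..0.037
top 120 25 [0.507  0.1845 0.0807] r 0.030..0.036
top 150 26 [0.5019 0.1646 0.0791] r 0.021..0.032
```

>>> move_arm --deltas '[[[0,0.0015,0,0,0.04],[0,0.0015,0,0,0.04],[0,0.0015,0,0,0.04],[0,0.001,0,0,0.04]]]'

```text
time_s: 21.25
eef_pos: [0.5235, 0.1905, 0.1717]
orientation: [-1.574, -0.009, -1.591]
wrist_force: [3.5, 0.0, 3.7]
grip_width: 0.509
```

```bash
python3 ring.py
```

```text
21.25 [0.5235 0.1905 0.1717] [-1.574 -0.009 -1.591] 44.7 [3.5 0.  3.7]
[225.1 241.4] 16 [0.5479 0.1972 0.0756] [0.5424 0.1835 0.0705] [0.5533 0.2013 0.0801]
[244.3 239.2] 9 [0.5008 0.1742 0.0747] [0.4978 0.167  0.0715] [0.5039 0.1786 0.0775]
[239.5 244.8] 12 [0.5064 0.2001 0.0763] [0.5016 0.1973 0.0717] [0.511  0.2019 0.0815]
cup z [0.0649 0.0678 0.0697] 135
top -180 22 [0.5038 0.1545 0.0723] r 0.021..0.030
top -150 6 [0.5097 0.1439 0.0723] r 0.020..0.027
top 0 15 [0.5543 0.1657 0.0718] r 0.021..0.030
top 30 20 [0.5509 0.1847 0.077 ] r 0.028..0.037
top 90 5 [0.5141 0.1893 0.0785] r 0.031..0.037
top 120 23 [0.5064 0.1842 0.0747] r 0.030..0.036
top 150 30 [0.5011 0.1639 0.0718] r 0.021..0.032
```

>>> move_arm --deltas '[[[0,0.0015,0,0,0.04],[0,0.0015,0,0,0.04],[0,0.0005,0,0,0.04]]]'

```text
time_s: 21.6
eef_pos: [0.5236, 0.1906, 0.1682]
orientation: [-1.574, -0.009, -1.591]
wrist_force: [2.9, 0.7, 4.9]
grip_width: 0.511
```

```bash
python3 ring.py
```

```text
21.6 [0.5236 0.1906 0.1682] [-1.574 -0.009 -1.591] 44.8 [2.9 0.7 4.9]
[244.  240.1] 10 [0.5014 0.1754 0.0725] [0.4973 0.1661 0.0682] [0.5043 0.1896 0.0777]
[225.1 242.4] 16 [0.5481 0.197  0.0717] [0.5423 0.1863 0.0645] [0.5544 0.2036 0.0762]
[239.4 245.5] 10 [0.507  0.1994 0.0728] [0.5025 0.1964 0.0672] [0.5114 0.2032 0.0799]
cup z [0.0614 0.0641 0.0661] 137
top -180 26 [0.5039 0.1538 0.0693] r 0.017..0.030
top -150 9 [0.511  0.1461 0.0684] r 0.017..0.026
top -120 4 [0.5261 0.1352 0.0692] r 0.024..0.026
top -30 2 [0.5512 0.1532 0.0698] r 0.022..0.024
top 0 14 [0.5545 0.1664 0.0681] r 0.021..0.030
top 30 19 [0.5511 0.1835 0.0713] r 0.028..0.036
top 90 3 [0.5143 0.1897 0.0716] r 0.032..0.036
top 120 28 [0.5066 0.1844 0.0721] r 0.029..0.037
top 150 27 [0.5012 0.1642 0.0687] r 0.021..0.032
```

>>> move_arm --deltas '[[[0,0.001,0,0,0.04],[0,0.001,0,0,0.04],[0,0,0,0,0.04]]]'

```text
time_s: 21.95
eef_pos: [0.5238, 0.1907, 0.1669]
orientation: [-1.574, -0.009, -1.591]
wrist_force: [1.9, 1.4, 4.9]
grip_width: 0.51
```

>>> move_arm --deltas '[[[0,0.001,0,0,0.04],[0,0.001,0,0,0.04],[0,0,0,0,0.04]]]'

```text
time_s: 22.2
eef_pos: [0.5242, 0.191, 0.1667]
orientation: [-1.573, -0.008, -1.591]
wrist_force: [1.7, 0.6, 5.1]
grip_width: 0.501
```

```bash
python3 ring.py
```

```text
22.2 [0.5242 0.191  0.1667] [-1.573 -0.008 -1.591] 44.0 [1.7 0.6 5.1]
[243.8 240.1] 15 [0.503  0.1724 0.0693] [0.4969 0.1651 0.0637] [0.5074 0.1865 0.0714]
[225.2 242.6] 16 [0.5481 0.1959 0.0703] [0.5431 0.1855 0.0629] [0.555  0.2021 0.0757]
[239.7 246. ] 10 [0.5061 0.1997 0.0715] [0.5025 0.1965 0.0667] [0.5104 0.2027 0.0781]
cup z [0.0609 0.0632 0.0658] 124
top -180 27 [0.504  0.1543 0.0688] r 0.018..0.030
top -150 8 [0.511  0.1455 0.0679] r 0.017..0.026
top -120 8 [0.5218 0.1369 0.0665] r 0.020..0.026
top 0 14 [0.5546 0.1665 0.067 ] r 0.022..0.030
top 30 19 [0.5514 0.1835 0.0674] r 0.029..0.036
top 90 4 [0.5144 0.1886 0.0739] r 0.032..0.036
top 120 25 [0.5072 0.1849 0.0703] r 0.030..0.036
top 150 26 [0.5013 0.1642 0.0679] r 0.021..0.032
```

>>> move_arm --deltas '[[[0,0,0,0,0.047],[0,0,0,0,0.05]]]'

```text
time_s: 22.47
eef_pos: [0.522, 0.1906, 0.1664]
orientation: [-1.578, -0.009, -1.591]
wrist_force: [0.3, 0.7, 7.1]
grip_width: 0.566
```

>>> move_arm --deltas '[[[0,0,0,0,0.053],[0,0,0,0,0.055]]]'

```text
time_s: 22.63
eef_pos: [0.5202, 0.1901, 0.1659]
orientation: [-1.581, -0.01, -1.591]
wrist_force: [3.4, -0.5, 4.6]
grip_width: 0.625
```

```bash
python3 ring.py
```

```text
22.6333 [0.5202 0.1901 0.1659] [-1.581 -0.01  -1.591] 54.9 [ 3.4 -0.5  4.6]
[244.  240.2] 12 [0.5019 0.1741 0.0707] [0.4982 0.1658 0.0666] [0.5059 0.1858 0.0751]
[229.4 243.3] 15 [0.5358 0.1971 0.0715] [0.531  0.1855 0.0655] [0.5424 0.2011 0.0764]
[239.3 245.2] 11 [0.5078 0.1978 0.0723] [0.5036 0.1926 0.0679] [0.5147 0.2019 0.0769]
cup z [0.0607 0.0636 0.0665] 154
top -180 29 [0.5017 0.1532 0.0683] r 0.021..0.032
top -150 8 [0.5075 0.1428 0.0703] r 0.018..0.030
top -120 7 [0.5228 0.1329 0.0679] r 0.026..0.029
top -90 2 [0.5367 0.1396 0.0657] r 0.019..0.022
top 0 12 [0.5498 0.1655 0.0677] r 0.017..0.024
top 30 13 [0.5444 0.1754 0.0674] r 0.018..0.025
top 60 12 [0.5408 0.1833 0.0742] r 0.024..0.030
top 120 22 [0.5077 0.1825 0.0718] r 0.028..0.035
top 150 22 [0.5012 0.1628 0.0685] r 0.023..0.032
```

>>> move_arm --deltas '[[[0,0,0.002,0,0.057],[0,0,0.002,0,0.059],[0,0,0.001,0,0.061]]]'

```text
time_s: 22.98
eef_pos: [0.5237, 0.1896, 0.1652]
orientation: [-1.586, -0.011, -1.591]
wrist_force: [-0.1, 0.5, 4.6]
grip_width: 0.695
```

```bash
python3 ring.py
```

```text
22.9833 [0.5237 0.1896 0.1652] [-1.586 -0.011 -1.591] 61.0 [-0.1  0.5  4.6]
[242.7 240. ] 13 [0.5059 0.1733 0.0699] [0.5006 0.1653 0.0666] [0.5091 0.1889 0.0758]
[229.9 243.3] 14 [0.5349 0.1956 0.0706] [0.5288 0.1843 0.0643] [0.5397 0.2017 0.0741]
[237.  245.1] 10 [0.514  0.1985 0.0718] [0.5087 0.1938 0.0674] [0.52   0.2012 0.077 ]
cup z [0.0609 0.0634 0.0665] 176
top -180 26 [0.5061 0.1535 0.0698] r 0.017..0.028
top -150 14 [0.511  0.1442 0.0688] r 0.017..0.028
top -120 5 [0.5251 0.1307 0.0682] r 0.028..0.030
top -30 3 [0.5479 0.1528 0.0686] r 0.018..0.021
top 0 11 [0.5475 0.1644 0.0691] r 0.017..0.023
top 30 14 [0.5448 0.1744 0.0681] r 0.018..0.025
top 60 6 [0.5383 0.1817 0.0667] r 0.021..0.026
top 90 6 [0.5157 0.1848 0.0724] r 0.026..0.031
top 120 22 [0.5107 0.1807 0.069 ] r 0.025..0.034
top 150 22 [0.5057 0.1643 0.069 ] r 0.020..0.028
```

>>> move_arm --deltas '[[[0,0,0.0015,0,0.062],[0,0,0.001,0,0.063],[0,-0.001,0,0,0.063],[0,-0.002,0,0,0.063],[0,-0.002,0,0,0.063]]]'

```text
time_s: 23.5
eef_pos: [0.5247, 0.1891, 0.1689]
orientation: [-1.59, -0.013, -1.591]
wrist_force: [-0.2, 0.1, -1.5]
grip_width: 0.722
```

```bash
python3 ring.py
```

```text
23.5 [0.5247 0.1891 0.1689] [-1.59  -0.013 -1.591] 63.4 [-0.2  0.1 -1.5]
[238.7 242.3] 26 [0.5125 0.1878 0.0726] [0.5029 0.1671 0.067 ] [0.5233 0.2007 0.0772]
[229.9 242.8] 15 [0.5348 0.1956 0.0724] [0.5285 0.1823 0.0663] [0.5413 0.2017 0.0771]
cup z [0.0636 0.0656 0.0683] 184
top -180 26 [0.5061 0.153  0.0699] r 0.017..0.028
top -150 11 [0.5109 0.144  0.0702] r 0.017..0.027
top -120 5 [0.5248 0.1308 0.0705] r 0.027..0.029
top -60 4 [0.5435 0.1443 0.0699] r 0.020..0.022
top -30 2 [0.5483 0.1579 0.0747] r 0.018..0.021
top 0 13 [0.5497 0.1651 0.0714] r 0.018..0.024
top 30 13 [0.5447 0.1741 0.0709] r 0.018..0.025
top 60 5 [0.5383 0.1804 0.0652] r 0.020..0.026
top 90 7 [0.5141 0.1855 0.0743] r 0.026..0.035
top 120 21 [0.5103 0.179  0.0698] r 0.024..0.035
top 150 25 [0.5058 0.165  0.0696] r 0.020..0.028
```

>>> move_arm --deltas '[[[0,-0.003,0,0,0.063],[0,-0.003,0,0,0.063],[0,-0.004,0,0,0.063],[0,-0.006,0,0,0.063],[0,-0.008,0,0,0.063],[0,-0.01,0,0,0.063],[0,-0.01,0,0,0.063],[0,-0.01,0,0,0.063]]]'

```text
time_s: 24.27
eef_pos: [0.5231, 0.1888, 0.2247]
orientation: [-1.598, -0.016, -1.591]
wrist_force: [0.2, 0.5, -2.8]
grip_width: 0.717
```

```bash
python3 ring.py; python3 tips.py|sed -n 1,14p; python3 - <<'E'
from h import *
def plan(dw,tw,n):
    c=ctrl.observe()["orientation"][2]
    for k in range(n):
        a=c-tw/n*k; print([float(round(dw[0]/n*np.cos(a)+dw[1]/n*np.sin(a),3)),0,float(round(-dw[0]/n*np.sin(a)+dw[1]/n*np.cos(a),3)),round(tw/n,3),.063])
o=ctrl.observe();plan(np.array([.51,-.160])-o["eef_pos"][:2],o["orientation"][2]+2.835,16)
E
```

```text
24.2667 [0.5231 0.1888 0.2247] [-1.598 -0.016 -1.591] 62.9 [ 0.2  0.5 -2.8]
[229.5 240.6] 31 [0.5386 0.1876 0.0722] [0.5287 0.1672 0.0646] [0.5499 0.201  0.0794]
[238.2 242.2] 38 [0.5141 0.1875 0.0724] [0.5012 0.1666 0.0657] [0.5236 0.2018 0.078 ]
cup z [0.0635 0.0659 0.0679] 192
top -180 24 [0.5061 0.1534 0.0703] r 0.018..0.028
top -150 5 [0.5085 0.1455 0.0711] r 0.020..0.027
top -120 2 [0.5238 0.1303 0.071 ] r 0.029..0.029
top -60 2 [0.5436 0.1445 0.0653] r 0.020..0.022
top 0 11 [0.5497 0.1658 0.0699] r 0.017..0.023
top 30 13 [0.5442 0.1748 0.0702] r 0.018..0.024
top 60 24 [0.5379 0.1854 0.0735] r 0.024..0.036
top 90 10 [0.5214 0.187  0.0726] r 0.027..0.035
top 120 21 [0.5122 0.1795 0.0698] r 0.024..0.035
top 150 23 [0.5058 0.1645 0.0691] r 0.020..0.028
t 24.3667 pos [0.5244 0.1892 0.226 ] ori [-1.5938 -0.0142 -1.5915] w 63.3 F [ 0.1 -0.1 -2.7]
delta x -0.0024 y -0.0090 z 0.0045 twist -0.0065
111 None None
118 None None
125 (1, [537.6, 188.3]) (1, [516.9, 192.1])
132 (6, [536.5, 190.4]) (4, [515.8, 193.0])
139 (8, [536.9, 192.5]) (8, [515.6, 192.8])
146 (6, [537.7, 193.4]) (8, [513
[... 260 characters left out ...]
)
[0.022, 0, -0.0, np.float64(0.078), 0.063]
[0.022, 0, 0.001, np.float64(0.078), 0.063]
[0.022, 0, 0.003, np.float64(0.078), 0.063]
[0.021, 0, 0.005, np.float64(0.078), 0.063]
[0.021, 0, 0.006, np.float64(0.078), 0.063]
[0.02, 0, 0.008, np.float64(0.078), 0.063]
[0.02, 0, 0.009, np.float64(0.078), 0.063]
[0.019, 0, 0.011, np.float64(0.078), 0.063]
[0.018, 0, 0.012, np.float64(0.078), 0.063]
[0.017, 0, 0.014, np.float64(0.078), 0.063]
[0.016, 0, 0.015, np.float64(0.078), 0.063]
[0.015, 0, 0.016, np.float64(0.078), 0.063]
[0.013, 0, 0.017, np.float64(0.078), 0.063]
[0.012, 0, 0.018, np.float64(0.078), 0.063]
[0.01, 0, 0.019, np.float64(0.078), 0.063]
[0.009, 0, 0.02, np.float64(0.078), 0.063]
```

Ring seated and level (top about 70 mm), and the cup is held down. I'll return the pliers to the holder.

>>> move_arm --deltas '[[[0.015,-0.004,0,0.07,0.063],[0.022,-0.002,0.001,0.078,0.063],[0.022,-0.002,0.003,0.078,0.063],[0.021,-0.001,0.005,0.078,0.063],[0.021,-0.001,0.006,0.078,0.063],[0.02,-0.001,0.008,0.078,0.063],[0.02,-0.001,0.009,0.078,0.063],[0.019,-0.001,0.011,0.078,0.063]]]'

```text
time_s: 25.08
eef_pos: [0.5142, 0.0184, 0.2379]
orientation: [-1.585, -0.029, -2.227]
wrist_force: [-0.3, -0.6, -2.3]
grip_width: 0.726
```

```bash
python3 -c "
from h import *
go(.510,-.160,.22,-2.835)"
```

```text
t 25.0833 pos [0.5142 0.0184 0.2379] ori [-1.5854 -0.0288 -2.2271] w 63.7 F [-0.3 -0.6 -2.3]
delta x 0.1439 y 0.0179 z 0.1055 twist 0.6079
```

>>> move_arm --deltas '[[[0.018,0,0.012,0.078,0.063],[0.017,0,0.014,0.078,0.063],[0.016,0,0.015,0.078,0.063],[0.015,0,0.016,0.078,0.063],[0.013,0,0.017,0.078,0.063],[0.012,0,0.016,0.078,0.063],[0.006,0,0.01,0.07,0.063],[0,0,0,0.02,0.063]]]'

```text
time_s: 25.75
eef_pos: [0.4984, -0.1316, 0.2372]
orientation: [-1.569, -0.037, -2.82]
wrist_force: [0.4, 0.9, -2.0]
grip_width: 0.72
```

```bash
sed -i 's/go(.*/go(.5115,-.160,.1133,-2.835)/' m.py; python3 m.py
```

```text
t 25.75 pos [ 0.4984 -0.1316  0.2372] ori [-1.5688 -0.0373 -2.8201] w 63.2 F [ 0.4  0.9 -2. ]
delta x -0.0035 y 0.1239 z 0.0311 twist 0.0149
0.155 4 x [0.492 0.506 0.507] y [-0.148 -0.145 -0.127]
0.165 3 x [0.492 0.506 0.507] y [-0.146 -0.145 -0.126]
0.205 7 x [0.48  0.484 0.518] y [-0.138 -0.129 -0.127]
```

>>> move_arm --deltas '[[[-0.001,0.004,0.008,0.01,0.063],[-0.001,0.008,0.009,0,0.063],[-0.001,0.01,0.006,0,0.063],[0,0.008,0,0,0.063],[0,0.004,0,0,0.063],[0,0,0,0,0.063],[0,0,0,0,0.063]]]'

```text
time_s: 26.38
eef_pos: [0.5077, -0.1507, 0.1971]
orientation: [-1.572, -0.04, -2.82]
wrist_force: [-0.4, -0.1, -1.4]
grip_width: 0.724
```

```bash
python3 m.py
```

```text
t 26.3833 pos [ 0.5077 -0.1507  0.1971] ori [-1.5723 -0.04   -2.8201] w 63.5 F [-0.4 -0.1 -1.4]
delta x -0.0006 y 0.0838 z 0.0100 twist 0.0149
0.085 3 x [0.494 0.52  0.522] y [-0.132 -0.127 -0.126]
0.105 4 x [0.502 0.504 0.509] y [-0.145 -0.143 -0.138]
0.115 6 x [0.501 0.505 0.508] y [-0.143 -0.14  -0.138]
0.125 5 x [0.501 0.504 0.508] y [-0.139 -0.139 -0.138]
0.135 7 x [0.5   0.502 0.508] y [-0.142 -0.142 -0.133]
0.145 6 x [0.501 0.505 0.509] y [-0.144 -0.141 -0.138]
0.155 6 x [0.491 0.504 0.508] y [-0.148 -0.142 -0.139]
0.165 27 x [0.488 0.503 0.525] y [-0.15  -0.14  -0.134]
0.175 42 x [0.487 0.507 0.526] y [-0.168 -0.148 -0.136]
```

>>> move_arm --deltas '[[[0.001,0,0.003,0.01,0.063],[0,0,0.002,0,0.063],[0,0.005,0,0,0.063],[0,0.005,0,0,0.063],[0,0.002,0,0,0.063],[0,0,0,0,0.063]]]'

```text
time_s: 26.93
eef_pos: [0.5087, -0.1561, 0.1855]
orientation: [-1.57, -0.038, -2.83]
wrist_force: [-0.6, -0.3, -1.8]
grip_width: 0.719
```

```bash
python3 m.py
```

```text
t 26.9333 pos [ 0.5087 -0.1561  0.1855] ori [-1.5702 -0.0377 -2.8302] w 63.1 F [-0.6 -0.3 -1.8]
delta x -0.0015 y 0.0722 z 0.0046 twist 0.0048
0.095 3 x [0.504 0.506 0.509] y [-0.151 -0.147 -0.146]
0.105 7 x [0.503 0.504 0.508] y [-0.151 -0.147 -0.141]
0.115 5 x [0.503 0.505 0.509] y [-0.148 -0.146 -0.141]
0.125 6 x [0.503 0.506 0.509] y [-0.146 -0.145 -0.144]
0.135 7 x [0.502 0.505 0.509] y [-0.15  -0.145 -0.142]
0.145 8 x [0.492 0.506 0.511] y [-0.154 -0.146 -0.142]
0.155 30 x [0.489 0.508 0.528] y [-0.159 -0.147 -0.137]
0.165 28 x [0.489 0.511 0.527] y [-0.168 -0.15  -0.139]
0.175 4 x [0.498 0.5   0.504] y [-0.139 -0.136 -0.133]
0.205 8 x [0.487 0.5   0.526] y [-0.171 -0.135 -0.125]
```

Jaw at (0.505, −0.146) against a target of (0.504, −0.146), so it lines up with the slot. Descending.

>>> move_arm --deltas '[[[0,0.008,0,0,0.063],[0,0.008,0,0,0.063],[-0.0005,0.008,0,0,0.063],[-0.0005,0.008,0,0,0.063],[-0.0005,0.006,0,0,0.063],[0,0,0,0,0.063]]]'

```text
time_s: 27.48
eef_pos: [0.5085, -0.156, 0.1433]
orientation: [-1.57, -0.038, -2.83]
wrist_force: [-1.0, 0.4, -2.8]
grip_width: 0.722
```

```bash
python3 m.py
```

```text
t 27.4833 pos [ 0.5085 -0.156   0.1433] ori [-1.5704 -0.0378 -2.83  ] w 63.4 F [-1.   0.4 -2.8]
delta x -0.0016 y 0.0300 z 0.0047 twist 0.0050
0.085 6 x [0.502 0.506 0.509] y [-0.149 -0.146 -0.144]
0.095 6 x [0.501 0.504 0.509] y [-0.15  -0.145 -0.142]
0.105 8 x [0.5   0.506 0.516] y [-0.153 -0.148 -0.145]
0.115 34 x [0.488 0.504 0.528] y [-0.169 -0.15  -0.142]
0.125 15 x [0.491 0.504 0.525] y [-0.17  -0.152 -0.137]
0.165 5 x [0.486 0.488 0.525] y [-0.169 -0.128 -0.127]
```

>>> move_arm --deltas '[[[0,0.008,0,0,0.063],[-0.0005,0.007,0,0,0.063],[-0.0005,0.005,0,0,0.063],[0,0.003,0,0,0.063],[0,0,0,0,0.063]]]'

```text
time_s: 27.95
eef_pos: [0.5093, -0.1562, 0.1186]
orientation: [-1.57, -0.037, -2.83]
wrist_force: [-0.0, 0.4, -2.7]
grip_width: 0.723
```

>>> move_arm --deltas '[[[0,0.002,0,0,0.063],[0,0.002,0,0,0.063],[0,0,0,0,0.063]]]'

```text
time_s: 28.2
eef_pos: [0.5094, -0.1562, 0.1142]
orientation: [-1.57, -0.037, -2.83]
wrist_force: [0.3, 0.5, -2.0]
grip_width: 0.72
```

>>> move_arm --deltas '[[[0,0.001,0,0,0.063],[0,0,0,0,0.066],[0,0,0,0,0.07],[0,0,0,0,0.08],[0,0,0,0,0.0878],[0,0,0,0,0.0878],[0,0,0,0,0.0878]]]'

```text
time_s: 28.78
eef_pos: [0.5111, -0.1568, 0.1151]
orientation: [-1.567, -0.033, -2.83]
wrist_force: [0.8, -0.3, -0.5]
grip_width: 0.995
```

>>> move_arm --deltas '[[[0,-0.01,0,0,0.0878],[0,-0.015,0,0,0.0878],[0,-0.02,0,0,0.0878],[0,-0.02,0,0,0.0878],[0,-0.02,0,0,0.0878],[0,-0.01,0,0,0.0878],[-0.03,0,0,0,0.0878],[-0.03,0,0,0,0.0878]]]'

```text
time_s: 29.45
eef_pos: [0.5679, -0.1377, 0.2165]
orientation: [-1.568, -0.036, -2.833]
wrist_force: [0.2, -0.1, -0.2]
grip_width: 1.001
```

>>> move_arm --deltas '[[[-0.03,0,0,0,0.0878],[-0.03,0,0,0,0.0878],[-0.03,0,0,0,0.0878],[-0.01,0,0,0,0.0878],[0,0,0,0,0.0878],[0,0,0,0,0.0878]]]'

```text
time_s: 29.95
eef_pos: [0.6703, -0.1043, 0.2149]
orientation: [-1.567, -0.033, -2.832]
wrist_force: [0.1, 0.4, 0.4]
grip_width: 1.002
```

```bash
python3 ring.py; python3 - <<'E'
from h import *
for n in("side","top"):
    s=snap(n);K,R,t=s[2:];P=cloud(s[1],K,R,t);I=s[0].astype(int)
    nr=np.hypot(P[...,0]-.5075,P[...,1]+.158)<.06
    red=(I[...,0]>110)&(I[...,1]<60)&(I[...,2]<60)&nr&(P[...,2]<.17)
    k,l,ss,c=cv2.connectedComponentsWithStats(red.astype(np.uint8))
    for i in range(1,k):
        if ss[i,4]>4: q=P[l==i];print(n,c[i].round(1),len(q),np.median(q,0).round(4),q.max(0).round(4))
    st=nr&(I.max(-1)-I.min(-1)<25)&(P[...,2]>.082)&(P[...,2]<.1);q=P[st]
    if len(q): print(n,"block",len(q),np.median(q,0).round(4))
E
```

```text
29.95 [ 0.6703 -0.1043  0.2149] [-1.567 -0.033 -2.832] 88.0 [0.1 0.4 0.4]
[229.5 242.1] 14 [0.5373 0.1919 0.0712] [0.5318 0.1821 0.0625] [0.5411 0.2    0.0783]
[236.5 243.2] 18 [0.5175 0.1918 0.0717] [0.5119 0.1848 0.0669] [0.5233 0.2007 0.0767]
cup z [0.0627 0.0658 0.0684] 234
top -180 14 [0.5039 0.1556 0.0684] r 0.021..0.028
top -150 8 [0.511  0.1407 0.0699] r 0.025..0.027
top -120 12 [0.5228 0.1317 0.0693] r 0.026..0.031
top -90 6 [0.5365 0.1375 0.0705] r 0.020..0.025
top -60 8 [0.5432 0.1448 0.0679] r 0.018..0.022
top -30 7 [0.5481 0.1541 0.0704] r 0.019..0.021
top 30 3 [0.5475 0.1732 0.0676] r 0.022..0.023
top 60 11 [0.5397 0.1853 0.0735] r 0.024..0.038
top 90 4 [0.5178 0.1845 0.0737] r 0.027..0.035
top 120 10 [0.5124 0.1797 0.0702] r 0.026..0.030
top 150 10 [0.5058 0.1625 0.0683] r 0.021..0.027
side [271.2 152.3] 16 [ 0.516  -0.1766  0.1356] [ 0.5263 -0.1702  0.142 ]
side [272.1 160.7] 13 [ 0.503  -0.1293  0.1365] [ 0.5111 -0.1257  0.1389]
side block 59 [ 0.5123 -0.1514  0.0896]
```

```bash
python3 -c "
from h import *
print(job.finish_job())"
```

```text
the job is handed in; nothing more can be done
None
```

The snap ring is shut in the groove and holding the cup down, the pliers are back upright in their holder, and the job is handed in at about 30 s on the robot's clock. The hand-in gave no verdict; the final numbers below come from camera depth, since I had no picture views left.

**What went wrong on the way:**
- **First grip:** the pliers tilted about 0.1 rad in the fingers. I put them back in the holder and gripped them again.
- **First press:** the ring was about 5 mm off-centre and one side caught on the shoulder. The wrist force stayed around 11 N. I let the cup back up, recentred the ring and pressed again, and this time it went down level.
- **Spread:** the gripper stopped at about 45 mm over the bars, even when told to close further. That put the ring's opening at an estimated 0.17–0.19 rad.

**Last checks:**

| Item | Reading | Needed |
|---|---|---|
| Eye spacing | 19.8 mm (20 mm is shut) | ring shut |
| Ring top | about 68–71 mm at most points, level; underside about 64 mm | underside 60–68 mm |
| Ring centre | about 2–3 mm from the spindle axis | within 8 mm |
| Cup top | about 66 mm, so held 12–13 mm down | over 12 mm |
| Pliers' bars | same height as at the start | upright, at rest |
| Pliers' centre | about 5 mm from the holder's axis | within 18 mm |

- **Closest to its limit:** the cup height is close to the 66.5 mm limit, and the depth noise is about 2 mm. The ring's height fits a cup pressed about 14 mm down.
- **Not checked:** I did not measure the rack, jar and lid again at the end, but I never saw the arm touch them.

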